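Take the propped-up coupling parts apart into their dishes and trays

TASK

A bearing and a coupling hub have been left stacked on two packing blocks. Take the stack apart from the top down, one thing at a time: set the bearing in the small round dish, the hub upright in the large round dish, the long pale block in the long tray and the short dark block in the short tray, each lying flat on the floor of its place. Set things down rather than dropping them, and do not shift the red-lidded jar or the yellow tin.

Things in the scene. Friction and masses are not known exactly. Their poses are not given: they have to be found in the camera images.
- bearing: ball bearing, bright steel ring of outer diameter 40 mm, 12 mm high, the top thing of the stack, lying flat and about centred on the hub's boss, which it overhangs by some 2 mm all round. Origin: centre of its underside; z up along its axis. About 0.11 kg.
- hub: turned steel coupling hub: round flange 66 mm across and 14 mm high below, round boss 36 mm across above it up to 38 mm; to be gripped by the boss. Stands flange down on the long block, about 15 mm off that block's middle toward its +y end. Origin: centre of its underside; z up along its axis. About 0.38 kg.
- long_block: long pale wooden packing block 45 x 110 x 32 mm (its own x, y, z), lying crosswise on the short block, about 10 mm off its middle toward the short block's +y end. Origin: centre of its underside. About 0.11 kg.
- short_block: short dark wooden packing block 50 x 75 x 51 mm (its own x, y, z), the lowest thing of the stack, on the bench. Origin: centre of its underside. About 0.14 kg.
- dish_small: small round metal dish with a black liner, fixed to the bench: 64 mm across inside, floor 2 mm and rim 6 mm above the bench, wall 3 mm. Origin: centre of its underside, on the bench.
- dish_large: large round metal dish with a black liner, like the small one but 90 mm across inside; floor 2 mm, rim 6 mm above the bench, fixed. Origin: centre of its underside, on the bench.
- tray_long: long rectangular grey plastic tray, fixed to the bench: inside 65 x 130 mm (its own x, y), floor 3 mm and rim 8 mm above the bench, wall 3 mm. Origin: centre of its underside, on the bench; its long side runs along y.
- tray_short: short rectangular grey plastic tray, fixed to the bench: inside 70 x 95 mm (its own x, y), floor 3 mm and rim 8 mm above the bench, wall 3 mm. Origin: centre of its underside, on the bench; its longer side runs along y.
- screw_jar: pale jar with a red lid, 63 mm across, 87 mm high, loose on the bench beside the work; to be left alone. Origin: centre of its underside.
- grease_tin: yellow tin with a white lid, 70 mm across, 46 mm high, loose on the bench behind the work; to be left alone. Origin: centre of its underside.
Mind the look-alikes: they are no part of the job. Leave any blue or green look-alike of the short_block alone.

How it is judged (in metres and radians):
On the way, in this order (a step that is already met when the one before it is completed fails the run):
1. the bearing lies flat in the small round dish, released (horizontal distance between bearing and dish_small below 0.015 m and z of bearing in the frame of dish_small below 0.005 m and angle between bearing's own z axis and vertical below 0.04 rad and contact force between bearing and the fingers below 0.1 N and linear speed of bearing below 0.03 m/s), for 0.2 s.
2. the hub stands on its flange in the large round dish, released (horizontal distance between hub and dish_large below 0.015 m and z of hub in the frame of dish_large below 0.005 m and angle between hub's own z axis and vertical below 0.04 rad and contact force between hub and the fingers below 0.1 N and linear speed of hub below 0.03 m/s), for 0.2 s.
3. the long pale block lies in the long tray, released (horizontal distance between long_block and tray_long below 0.016 m and z of long_block in the frame of tray_long below 0.005 m and angle between long_block's own z axis and vertical below 0.04 rad and angle between the y axis of long_block and the y axis of tray_long, either way round below 0.25 rad and contact force between long_block and the fingers below 0.1 N and linear speed of long_block below 0.03 m/s), for 0.2 s.
4. the short dark block lies in the short tray, released (horizontal distance between short_block and tray_short below 0.016 m and z of short_block in the frame of tray_short below 0.005 m and angle between short_block's own z axis and vertical below 0.04 rad and angle between the y axis of short_block and the y axis of tray_short, either way round below 0.25 rad and contact force between short_block and the fingers below 0.1 N and linear speed of short_block below 0.03 m/s), for 0.2 s.
At the end, for the whole second after the job is handed in: Bearing in small dish, hub in large dish (centres within 15 mm), long block in long tray, short block in short tray (within 16 mm, 0.25 rad), all flat on the floor (tilt under 0.04 rad, underside under 5 mm above the bench), released, at rest; jar and tin upright, moved less than 30 mm (all of step 1 and all of step 2 and all of step 3 and all of step 4 and distance of each of screw_jar, grease_tin from where it was at the start of the episode below 0.03 m and angle between each of screw_jar, grease_tin's own z axis and vertical below 0.1 rad); the robot touches nothing.
It fails at once if one of the four things is dropped (moves faster than 0.7 m/s with no finger touching it) ((linear speed of bearing above 0.7 m/s and contact force between bearing and the fingers below 0.01 N) or (linear speed of hub above 0.7 m/s and contact force between hub and the fingers below 0.01 N) or (linear speed of long_block above 0.7 m/s and contact force between long_block and the fingers below 0.01 N) or (linear speed of short_block above 0.7 m/s and contact force between short_block and the fingers below 0.01 N)).
It fails at once if the red-lidded jar is shifted by more than 30 mm or tipped (distance of screw_jar from where it was at the start of the episode above 0.03 m or angle between screw_jar's own z axis and vertical above 0.3 rad).
It fails at once if the yellow tin is shifted by more than 30 mm or tipped (distance of grease_tin from where it was at the start of the episode above 0.03 m or angle between grease_tin's own z axis and vertical above 0.3 rad).
It also fails if it takes over 109 s, if anything falls off the work surface, if the arm or the gripper's body presses on something with over 40 N, if the wrist force passes 120 N, or if a joint passes its speed limit or range.

ROBOT

A 6-joint arm with a two-finger parallel gripper is mounted at the origin on a cart in front of the work surface, level with it; the furniture and walls round the work are solid. World frame = base frame: x ahead of the robot, y to its left, z up, the work surface at z = 0. Lengths are in m, angles in degrees, forces in N, time in s.
With the tool pointing down it reaches from about 0.3 to 0.75 m from the base axis. Payload 8.5 kg.
Tool frame: the origin (TCP) lies between the finger pads; the fingertips stand env.finger_overhang ahead of it and the grasp point (between the pads) lies 2 mm behind it (env.finger_overhang is the distance from the TCP to the fingertips, in m); z points along the fingers, y is the line along which they close (so a half turn about z gives the same grasp; the last joint's range is limited). The gripper opens to 85 mm and grips with 20 to 120 N. Pads are 22 mm wide; open, the fingers measure 114 mm over their backs; the gripper's body (76 mm by 85 mm) begins 54 mm behind the grasp point. The pads swing forward as they close: fully open they stand 13 mm farther back than shut.
Start: joints at [-85.674, 21.807, 74.336, -0, 83.858, -12.336], TCP at [0.158, -0.527, 0.222] pointing down, gripper open.
Joint ranges: [-178.18, 178.18], [-50.72, 133.34], [12.68, 142.11], [-81.47, 261.47], [9.98, 163.14], [-165.26, 165.26]. Speed limits (degrees/s): [136.94, 136.94, 180, 180, 180, 180].

INTERFACE

Orientations are given as a 3x3 rotation matrix whose columns are the frame's x, y, z axes.
In Python, from rig import env gives the robot as it stands. The module is installed in compiled form; this text tells all that it offers.
- The arm moves only by the tool jog_arm, never from a script. Its arguments are lists of equal length, an entry for each row: "hand": the finger opening in m, from 0 to 0.0854; "travel": the shift along the world's x, y, z in m, a list of three; "yaw": the turn about the world's z in rad. A call has exactly 5 rows; each row shifts and turns the commanded pose from where the row before left it; what a row does not reach is not made up. A row lasts 1/8 s, in which the tool goes at most 62.5 mm and 10.7 degrees, less where a joint would pass 70% of its speed; a pose out of reach is approached as far as the arm can. A call is refused whole if a number of a shift passes 0.0625 or a number of a turn 0.188, either way. A call with a gripper value outside its range is refused whole. The fingers move at their own pace and stop on an object; "grip_force" is the grip in N (left out, the last holds). Time passes only in rows, so rows that do not move let the fingers close, or fill a call up. It gives the time, the measured TCP pose, the force, the opening and the grip force at its end, in the units of the state.
- env.observe(): the state, without advancing time (a new reading comes with each control period).
- env.get_image(name): name is "scene" or "side" or "wrist"; returns the picture (420x560x3 uint8, red, green, blue); there is no depth.
- env.calibration(name): a dict with "fx", "fy", "cx", "cy" (pixels), "position" and "rotation" of the camera in the world; the wrist camera has in their place "hand_eye" (4x4, takes a point from camera to tool coordinates, whose origin is the TCP and whose axes are the flange's). Camera axes: x right, y down, z forward; pixel columns grow to the right and rows downward; lengths in m; the calibration is good to about 2 mm. The wrist camera is an equidistant fisheye: a pixel r from the principal point sees the ray r / f radians off the axis. A picture is of the moment at which its call begins: read the wrist's pose just before it. calibration takes no time and is no camera call.
- env.close_job(): hands the job in; it is judged then, once.
The state is a dict: "time_s": time; "q": joint angles; "qvel": joint speeds; "joint_efforts": joint torques, N m; "position": TCP position; "tool_rot": TCP orientation; "ft_force": force on the tool from outside, world axes, zero at the start; "wrist_torque": the same for the moment, N m; "grip_width": finger opening in m; "gripper_force": force on a finger pad.
Only numpy, scipy, OpenCV 4.12 (cv2) and the standard library are available. Lean on these libraries where they do the work, as an engineer would, in place of code of your own. Each camera call takes 0.05 s, during which the arm holds its last target. There are 200 camera calls.

## Working session

There is one attempt and no reset: what is moved stays moved. The work goes in short steps, Python scripts to look and compute and a tool call to move; the robot and the scene stay as the last step left them, time stands still between calls to the robot, and variables do not carry over. Pictures are saved under pics/ and viewed, at most 14 in all, crops included, and the job is handed in when it is done.

Besides the shell and the picture viewer there is one more tool, called after "Request:" as a command line: name --pt "numbers of a row" for each row, then --argument value for the rest. jog_arm: Moves the arm, as the interface text tells. Its arguments: {"type":"object","properties":{"hand":{"type":"array"},"travel":{"type":"array"},"yaw":{"type":"array"},"grip_force":{"type":"number"}},"required":["hand","travel","yaw"]}

```bash
mkdir -p pics; python3 - <<'E'
from rig import env
import cv2, numpy as np
s=env.observe(); print({k:np.round(v,4).tolist() for k,v in s.items()}); print(env.finger_overhang)
for n in ["scene","side","wrist"]:
    im=env.get_image(n); cv2.imwrite(f"pics/{n}0.png",im[:,:,::-1]); np.save(f"pics/{n}0.npy",im)
    print(n,{k:np.round(v,4).tolist() for k,v in env.calibration(n).items()})
E
```

```text
{'time_s': 0.0, 'q': [-85.6738, 21.8413, 74.3866, -0.0006, 83.8568, -12.3358], 'qvel': [0.0184, -0.1152, 0.0575, 0.0682, 0.0252, -0.0137], 'joint_efforts': [0.0005, -44.8467, -23.1279, -0.0002, 0.0048, 0.0], 'position': [0.1577, -0.5266, 0.2217], 'tool_rot': [[0.958, 0.2867, -0.0001], [0.2867, -0.958, 0.0015], [0.0003, -0.0014, -1.0]], 'ft_force': [0.2406, -0.3484, -0.2253], 'wrist_torque': [0.0406, 0.0294, -0.011], 'gripper_force': 0.0, 'grip_width': 0.0858}
0.017
scene {'fx': 433.8125, 'fy': 433.8125, 'cx': 275.1618, 'cy': 208.7748, 'position': [0.1015, 1.1169, 1.3715], 'rotation': [[-0.8949, -0.3512, 0.2755], [-0.4461, 0.6854, -0.5755], [0.0133, -0.6379, -0.77]]}
side {'fx': 516.4829, 'fy': 516.4829, 'cx': 281.7072, 'cy': 210.0675, 'position': [0.0925, -1.2383, 1.0307], 'rotation': [[0.9479, -0.1723, 0.2678], [-0.3184, -0.5022, 0.804], [-0.004, -0.8474, -0.5309]]}
wrist {'fx': 325.1923, 'fy': 325.1923, 'cx': 282.1233, 'cy': 209.2894, 'hand_eye': [[0.0004, -0.9578, -0.2873, 0.0721], [1.0, 0.0001, 0.001, 0.0014], [-0.0009, -0.2873, 0.9578, -0.1513], [0.0, 0.0, 0.0, 1.0]]}
```

View pics/scene0.png

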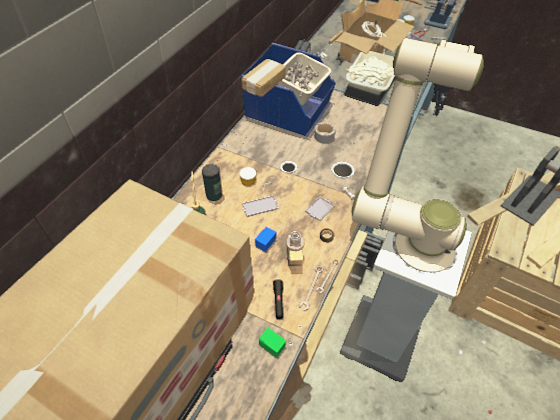

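View pics/side0.png

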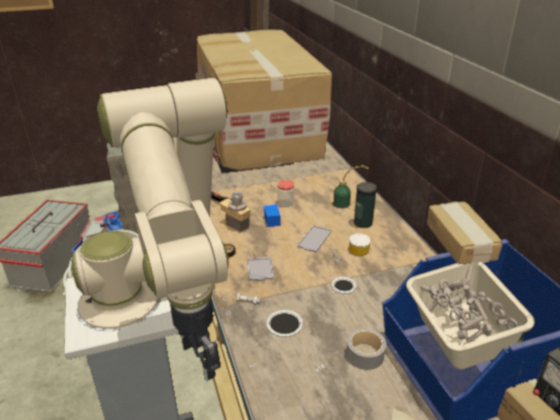

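Scene view: the stack is at about (295,250), small dish (289,167), large dish (342,170), long tray (260,206), short tray (319,208) and tin (248,176). The look-alikes are the blue block (265,238), the green block (272,342), a dark brassy ring (326,235) and a grey ring (325,130). In the side view the stack is at (237,212), the jar at (286,190), the dishes at (344,285) and (284,322), and the trays at (315,238) and (260,268). The bearing must be the bright ring on top of the stack, so I'll check it in a crop.

```bash
cat > h.py <<'E'
import numpy as np, cv2
from rig import env
def ray(name,px,st=None):
    c=env.calibration(name); u=(px[0]-c['cx'])/c['fx']; v=(px[1]-c['cy'])/c['fy']
    if name!='wrist':
        d=np.array(c['rotation'])@[u,v,1]; return np.array(c['position']),d/np.linalg.norm(d)
    r=np.hypot(u,v); d=np.array([u/r*np.sin(r),v/r*np.sin(r),np.cos(r)]) if r>1e-9 else np.array([0,0,1.])
    H=np.array(c['hand_eye']); R=np.array(st['tool_rot'])
    return np.array(st['position'])+R@H[:3,3],R@H[:3,:3]@d
def onplane(name,px,z,st=None):
    p,d=ray(name,px,st); return p+d*(z-p[2])/d[2]
def tri(*rays):
    A=np.zeros((3,3));b=np.zeros(3)
    for p,d in rays:
        M=np.eye(3)-np.outer(d,d);A+=M;b+=M@p
    x=np.linalg.solve(A,b)
    return x,max(np.linalg.norm((np.eye(3)-np.outer(d,d))@(x-p)) for p,d in rays)
def project(name,P,st=None):
    c=env.calibration(name)
    if name=='wrist':
        H=np.array(c['hand_eye']);R=np.array(st['tool_rot'])
        q=H[:3,:3].T@(R.T@(np.array(P)-st['position'])-H[:3,3]); t=np.arctan2(np.hypot(q[0],q[1]),q[2]);n=np.hypot(q[0],q[1])
        return c['cx']+c['fx']*t*q[0]/n,c['cy']+c['fy']*t*q[1]/n
    q=np.array(c['rotation']).T@(np.array(P)-c['position']); return c['cx']+c['fx']*q[0]/q[2],c['cy']+c['fy']*q[1]/q[2]
def snap(n,tag):
    st=env.observe(); im=env.get_image(n); np.save(f'pics/{n}{tag}.npy',im); cv2.imwrite(f'pics/{n}{tag}.png',im[:,:,::-1]); 
    import pickle; pickle.dump(st,open(f'pics/{n}{tag}.pkl','wb')); return im,st
E
python3 - <<'E'
from h import *
a=np.load('pics/scene0.npy')[220:280,260:340]; b=np.load('pics/side0.npy')[185:245,205:285]
o=np.vstack([cv2.resize(i,None,fx=7.5,fy=7.5,interpolation=cv2.INTER_CUBIC) for i in (a,b)])
o=np.hstack([cv2.resize(i,(400,300),interpolation=cv2.INTER_CUBIC) for i in (a,b)])
cv2.imwrite('pics/c1.png',o[:,:,::-1])
# places: rough triangulation
for n,s,e in [('dsm',(289,167),(344,285)),('dlg',(342,170),(284.5,322.5)),('tlong',(260.5,206),(315,238)),('tshort',(319.5,208),(260.5,268))]:
    x,r=tri(ray('scene',s),ray('side',e)); print(n,x.round(4),round(r,4),np.hypot(*x[:2]).round(3))
E
```

```text
dsm [ 0.6485 -0.1521  0.0032] 0.0043 0.666
dlg [ 0.4289 -0.2425  0.0022] 0.002 0.493
tlong [0.6564 0.1066 0.003 ] 0.0047 0.665
tshort [0.4331 0.008  0.0048] 0.0028 0.433
```

View pics/c1.png

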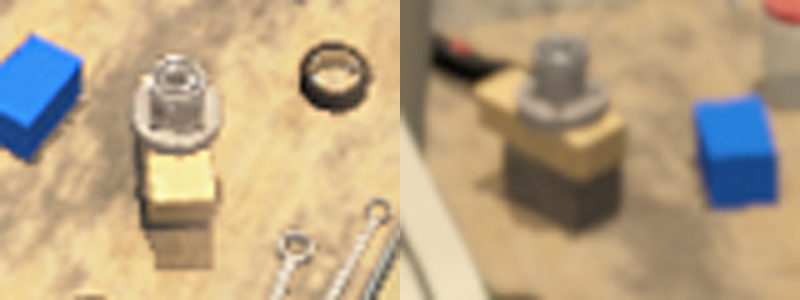

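The crops confirm it: the bright ring on top of the boss (scene 295.6,235; side 237,194.6) is the bearing. The brassy ring at scene (326,235) and the blue block are decoys.

```bash
python3 - <<'E'
from h import *
print('bearing top',tri(ray('scene',(295.6,234.8)),ray('side',(237.2,194.5))))
# long-block near-edge corners (scene) 
for n,px,z in [('lbTopNearL',(260+153/5,220+190/5),.083),('lbTopNearR',(260+212/5,220+187/5),.083)]: print(n,onplane('scene',px,z))
print('jar lid',onplane('side',(286,185.5),.087),'tin',tri(ray('scene',(248,174)),ray('side',(360,241))))
E
```

```text
bearing top (array([0.42961439, 0.26480981, 0.13333303]), np.float64(0.0027144950514741083))
lbTopNearL [0.41330294 0.33088372 0.083     ]
lbTopNearR [0.37720162 0.30967038 0.083     ]
jar lid [0.63859474 0.34900223 0.087     ] tin (array([ 0.77252361, -0.00208216,  0.03709286]), np.float64(0.0038498601915155054))
```

Request:
jog_arm --hand '[0.04,0.04,0.04,0.04,0.04]' --pt "0.045 0.035 0.02" --pt "0.045 0.035 0.02" --pt "0.045 0.035 0.02" --pt "0.045 0.035 0.02" --pt "0.045 0.035 0.02" --yaw '[0,0,0,0,0]'

```text
time_s: 0.78
position: [0.3839, -0.3505, 0.3228]
tool_rot: [[0.958, 0.287, -0.0], [0.287, -0.958, 0.0], [-0.0, -0.0, -1.0]]
ft_force: [1.3, -0.6, -0.2]
grip_width: 0.0398
gripper_force: 0.0
```

Request:
jog_arm --hand '[0.04,0.04,0.04,0.04,0.04]' --pt "0.025 0.055 0.01" --pt "0.025 0.055 0.01" --pt "0.025 0.055 0.01" --pt "0.025 0.05 0" --pt "0 0 0" --yaw '[0,0,0,0,0]'

```text
time_s: 1.4
position: [0.4836, -0.1338, 0.3523]
tool_rot: [[0.957, 0.292, 0.0], [0.292, -0.957, 0.0], [0.0, -0.0, -1.0]]
ft_force: [-0.6, -0.9, 0.2]
grip_width: 0.0402
gripper_force: 0.0
```

```bash
python3 - <<'E'
from h import *
im,st=snap('wrist','1'); print(st['position'],st['q'],st['grip_width'],env.finger_overhang)
E
```

```text
[ 0.48356138 -0.13384108  0.35232358] [-2.90283104e+01  1.33202272e+01  6.56412675e+01  2.54497256e-02
  1.01041420e+02  4.40149932e+01] 0.040167567486371736 0.017
```

View pics/wrist1.png

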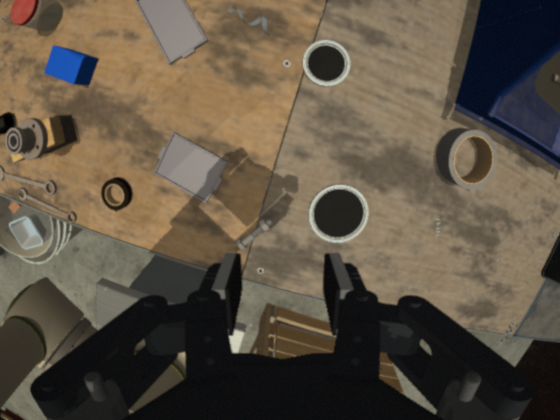

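The wrist view shows the small dish (326,63), large dish (339,213), short tray (192,165), long tray (175,20, cut off), stack (20,140), jar (22,10) and decoy rings (116,193) and (472,157). The fingertips are at about (234,256) and (331,256). I'll fit the places and zoom on the fingertips.

```bash
python3 - <<'E'
from h import *
import pickle
im=np.load('pics/wrist1.npy'); st=pickle.load(open('pics/wrist1.pkl','rb'))
c=im[235:355,180:380]; cv2.imwrite('pics/c2.png',cv2.resize(c,None,fx=4,fy=4,interpolation=cv2.INTER_CUBIC)[:,:,::-1])
g=im.max(2)
def dark(name,img,seed,w,z,st=None):
    u,v=seed; x0,y0=max(u-w,0),max(v-w,0); m=(img.max(2)[y0:v+w,x0:u+w]<60).astype(np.uint8)
    n,l,s,ce=cv2.connectedComponentsWithStats(m); k=l[v-y0,u-x0]; px=ce[k]+[x0,y0]
    cnt=cv2.findContours((l==k).astype(np.uint8),0,1)[0][0]
    P=np.array([onplane(name,q[0]+[x0,y0],z,st)[:2] for q in cnt]); ctr,r=cv2.minEnclosingCircle(P.astype(np.float32))
    print(name,px.round(1),s[k],'ctr',np.round(ctr,4),'R',round(r,4),'mean',P.mean(0).round(4)); return px
A=dark('wrist',im,(326,63),40,.004,st);B=dark('wrist',im,(339,213),45,.004,st)
S=np.load('pics/scene0.npy');D=np.load('pics/side0.npy')
a=dark('scene',S,(289,167),12,.002);b=dark('scene',S,(342,171),15,.002)
a2=dark('side',D,(344,286),15,.002);b2=dark('side',D,(285,323),25,.002)
for x,y,z in((A,a,a2),(B,b,b2)):
  print(tri(ray('wrist',x,st),ray('scene',y),ray('side',z)), tri(ray('scene',y),ray('side',z)))
E
```

```text
wrist [325.9  62.8] [ 23  23  35  34 936] ctr [ 0.6508 -0.154 ] R 0.0271 mean [ 0.6509 -0.1541]
wrist [338.1 212.7] [  21   22   48   46 1740] ctr [ 0.4298 -0.2478] R 0.0399 mean [ 0.4303 -0.2474]
scene [288.5 166.5] [  0   0  24  24 562] ctr [ 0.6473 -0.1552] R 0.0904 mean [ 0.6482 -0.154 ]
scene [341.5 170.5] [  0   0  30  30 900] ctr [ 0.427  -0.2416] R 0.1171 mean [ 0.4284 -0.2398]
side [344. 286.] [15 15  1  1  1] ctr [ 0.6521 -0.1535] R 0.0001 mean [ 0.6521 -0.1535]
side [288.8 324.9] [22 20 14 14 60] ctr [ 0.4341 -0.2507] R 0.0281 mean [ 0.4377 -0.2561]
(array([ 0.65022988, -0.15410812,  0.00185032]), np.float64(0.0023755772506076364)) (array([ 0.64985927, -0.15411077,  0.00187555]), np.float64(0.0020474245050430724))
(array([ 0.43330196, -0.24845794, -0.00424498]), np.float64(0.007823927832478454)) (array([ 0.43576188, -0.24796651, -0.00604604]), np.float64(0.005894590686022134))
```

View pics/c2.png

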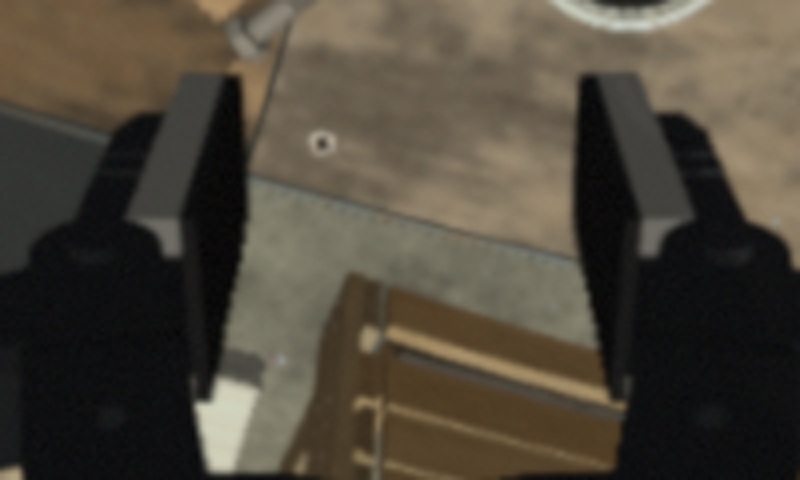

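Request:
jog_arm --hand '[0.04,0.04,0.04,0.04,0.04]' --pt "0.009 -0.011 -0.056" --pt "0.009 -0.011 -0.056" --pt "0.009 -0.011 -0.056" --pt "0.009 -0.011 -0.056" --pt "0.009 -0.011 -0.056" --yaw '[0,0,0,0,0]'

```text
time_s: 2.08
position: [0.5272, -0.1937, 0.0705]
tool_rot: [[0.959, 0.285, -0.0], [0.285, -0.959, -0.0], [-0.0, 0.0, -1.0]]
ft_force: [1.1, -0.5, -0.2]
grip_width: 0.0403
gripper_force: 0.0
```

Request:
jog_arm --hand '[0.04,0.04,0.04,0.04,0.04]' --pt "0 0 -0.03" --pt "0 0 -0.01" --pt "0 0 -0.005" --pt "0 0 -0.003" --pt "0 0 0" --yaw '[0,0,0,0,0]'

```text
time_s: 2.7
position: [0.528, -0.1921, 0.0251]
tool_rot: [[0.958, 0.287, 0.001], [0.287, -0.958, -0.001], [0.001, 0.001, -1.0]]
ft_force: [1.2, 0.1, 0.8]
grip_width: 0.0395
gripper_force: 0.0
```

```bash
python3 - <<'E'
from h import *
im,st=snap('side','2'); print(st['position'],st['ft_force'])
u,v=project('side',st['position']); u,v=int(u),int(v); print(u,v)
c=im[v-50:v+40,u-60:u+60]; cv2.imwrite('pics/c3.png',cv2.resize(c,None,fx=6,fy=6,interpolation=cv2.INTER_CUBIC)[:,:,::-1])
for z in(0,.02,.04):print(project('side',[*st['position'][:2],z]))
E
```

```text
[ 0.52796158 -0.19208643  0.02510448] [1.15184516 0.11501912 0.75997259]
310 297
(np.float64(310.45153335109507), np.float64(303.7681497424248))
(np.float64(310.62824719598314), np.float64(298.57611613180603))
(np.float64(310.80749035243434), np.float64(293.30976875898))
```

View pics/c3.png

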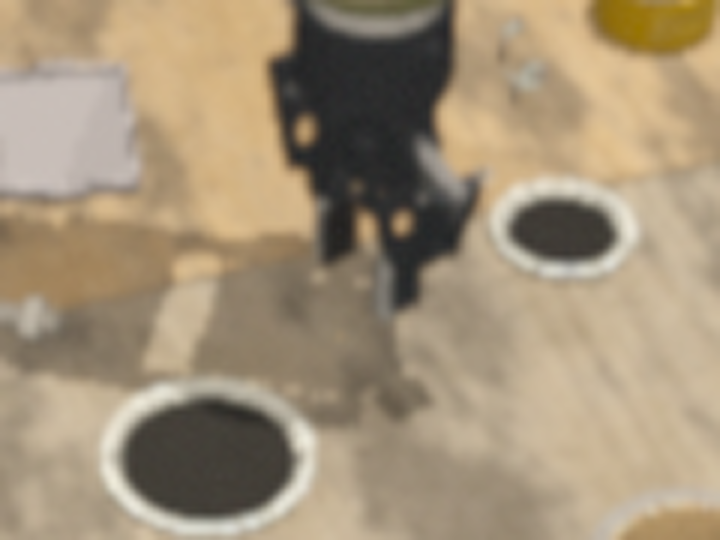

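```bash
python3 - <<'E'
from h import *
st=env.observe(); R=np.array(st['tool_rot']); p=np.array(st['position'])
for s in(1,-1):
  for x in (.011,-.011):
    for z in (0,.02,.04): print(s,x,z,np.round(project('side',[*(p+R[:,1]*s*.02+R[:,0]*x)[:2],z]),1), np.round(np.array(project('side',[*(p+R[:,1]*s*.02+R[:,0]*x)[:2],z]))*6-[1500,1482],0))
E
```

```text
1 0.011 0 [317.7 306.1] [406. 355.]
1 0.011 0.02 [317.9 300.9] [408. 323.]
1 0.011 0.04 [318.2 295.6] [409. 292.]
1 -0.011 0 [311.7 309.1] [370. 373.]
1 -0.011 0.02 [311.9 303.9] [371. 342.]
1 -0.011 0.04 [312.1 298.6] [373. 310.]
-1 0.011 0 [309.2 298.5] [355. 309.]
-1 0.011 0.02 [309.4 293.3] [356. 278.]
-1 0.011 0.04 [309.6 288.1] [357. 247.]
-1 -0.011 0 [303.3 301.4] [320. 327.]
-1 -0.011 0.02 [303.4 296.3] [320. 296.]
-1 -0.011 0.04 [303.5 291. ] [321. 264.]
```

Request:
jog_arm --hand '[0.04,0.04,0.04,0.04,0.04]' --pt "0 0 -0.003" --pt "0 0 -0.002" --pt "0 0 -0.002" --pt "0 0 -0.001" --pt "0 0 0" --yaw '[0,0,0,0,0]'

```text
time_s: 3.38
position: [0.5277, -0.1919, 0.0162]
tool_rot: [[0.958, 0.287, -0.0], [0.287, -0.958, 0.0], [-0.0, -0.0, -1.0]]
ft_force: [0.3, -0.3, -0.8]
grip_width: 0.0402
gripper_force: 0.0
```

Request:
jog_arm --hand '[0.04,0.04,0.04,0.04,0.04]' --pt "0 0 -0.001" --pt "0 0 -0.001" --pt "0 0 0" --pt "0 0 0" --pt "0 0 0" --yaw '[0,0,0,0,0]'

```text
time_s: 4.0
position: [0.5277, -0.1919, 0.0144]
tool_rot: [[0.958, 0.287, 0.0], [0.287, -0.958, -0.0], [0.0, 0.0, -1.0]]
ft_force: [1.2, 0.4, 0.1]
grip_width: 0.0402
gripper_force: 0.0
```

Request:
jog_arm --hand '[0.04,0.04,0.04,0.04,0.04]' --pt "0 0 -0.002" --pt "0 0 -0.002" --pt "0 0 -0.001" --pt "0 0 -0.001" --pt "0 0 0" --yaw '[0,0,0,0,0]'

```text
time_s: 4.62
position: [0.5277, -0.1919, 0.0083]
tool_rot: [[0.958, 0.287, -0.0], [0.287, -0.958, 0.0], [-0.0, -0.0, -1.0]]
ft_force: [-0.8, 0.4, 0.0]
grip_width: 0.04
gripper_force: 0.0
```

Request:
jog_arm --hand '[0.04,0.04,0.04,0.04,0.04]' --pt "0 0 -0.002" --pt "0 0 -0.001" --pt "0 0 -0.001" --pt "0 0 0" --pt "0 0 0" --yaw '[0,0,0,0,0]'

```text
time_s: 5.25
position: [0.5277, -0.1919, 0.0044]
tool_rot: [[0.958, 0.287, 0.0], [0.287, -0.958, -0.0], [0.0, 0.0, -1.0]]
ft_force: [-0.5, 0.1, -0.0]
grip_width: 0.0401
gripper_force: 0.0
```

Request:
jog_arm --hand '[0.04,0.04,0.04,0.04,0.04]' --pt "0 0 -0.002" --pt "0 0 -0.001" --pt "0 0 -0.001" --pt "0 0 0" --pt "0 0 0" --yaw '[0,0,0,0,0]'

```text
time_s: 5.88
position: [0.5277, -0.1919, 0.0004]
tool_rot: [[0.958, 0.287, 0.0], [0.287, -0.958, -0.0], [0.0, 0.0, -1.0]]
ft_force: [-0.2, -0.8, 0.4]
grip_width: 0.0399
gripper_force: 0.0
```

Request:
jog_arm --hand '[0.04,0.04,0.04,0.04,0.04]' --pt "0 0 -0.002" --pt "0 0 -0.002" --pt "0 0 -0.001" --pt "0 0 -0.001" --pt "0 0 0" --yaw '[0,0,0,0,0]'

```text
time_s: 6.5
position: [0.5276, -0.1919, -0.0057]
tool_rot: [[0.958, 0.287, -0.0], [0.287, -0.958, 0.0], [-0.0, -0.0, -1.0]]
ft_force: [-0.1, 0.0, 0.4]
grip_width: 0.0399
gripper_force: 0.0
```

Request:
jog_arm --hand '[0.04,0.04,0.04,0.04,0.04]' --pt "0 0 -0.001" --pt "0 0 -0.001" --pt "0 0 -0.001" --pt "0 0 0" --pt "0 0 0" --yaw '[0,0,0,0,0]'

```text
time_s: 7.12
position: [0.5277, -0.1919, -0.0087]
tool_rot: [[0.958, 0.287, -0.0], [0.287, -0.958, -0.0], [-0.0, 0.0, -1.0]]
ft_force: [-0.1, 0.1, 1.3]
grip_width: 0.0401
gripper_force: 0.0
```

Request:
jog_arm --hand '[0.04,0.04,0.04,0.04,0.04]' --pt "0 0 -0.001" --pt "0 0 -0.001" --pt "0 0 -0.001" --pt "0 0 0" --pt "0 0 0" --yaw '[0,0,0,0,0]'

```text
time_s: 7.75
position: [0.5277, -0.1919, -0.0105]
tool_rot: [[0.958, 0.287, 0.001], [0.287, -0.958, -0.0], [0.0, 0.001, -1.0]]
ft_force: [-3.7, 1.5, 12.4]
grip_width: 0.0401
gripper_force: 6.4
```

Contact came at TCP z ≈ -0.010, and it agrees with the side and wrist views. So at 40 mm opening the fingertips stand about 10 mm behind the reported TCP, not 17 mm ahead as the text says. I'll use tip z = TCP z + 0.010. Next, the stack.

Request:
jog_arm --hand '[0.055,0.055,0.055,0.055,0.055]' --pt "0 0 0.01" --pt "0 0 0.055" --pt "0 0.01 0.06" --pt "0 0.02 0.055" --pt "-0.01 0.045 0.04" --yaw '[0,0,0,0,0]'

```text
time_s: 8.38
position: [0.5181, -0.1172, 0.211]
tool_rot: [[0.959, 0.285, 0.003], [0.285, -0.959, -0.001], [0.002, 0.002, -1.0]]
ft_force: [0.4, 0.3, -0.2]
grip_width: 0.0551
gripper_force: 0.0
```

Request:
jog_arm --hand '[0.055,0.055,0.055,0.055,0.055]' --pt "-0.01 0.055 0.02" --pt "-0.01 0.055 0.02" --pt "-0.01 0.055 0.02" --pt "-0.01 0.06 0.005" --pt "-0.01 0.06 0.005" --yaw '[0,0,0,0,0]'

```text
time_s: 9.0
position: [0.467, 0.1699, 0.2791]
tool_rot: [[0.958, 0.286, 0.001], [0.286, -0.958, 0.0], [0.001, 0.0, -1.0]]
ft_force: [1.1, 0.3, -0.3]
grip_width: 0.0547
gripper_force: 0.0
```

Request:
jog_arm --hand '[0.055,0.055,0.055,0.055,0.055]' --pt "-0.01 0.04 0" --pt "-0.01 0.02 0" --pt "0 0 0" --pt "0 0 0" --pt "0 0 0" --yaw '[0,0,0,0,0]'

```text
time_s: 9.62
position: [0.4481, 0.2273, 0.2784]
tool_rot: [[0.958, 0.285, 0.0], [0.285, -0.958, -0.0], [-0.0, 0.0, -1.0]]
ft_force: [0.6, 0.0, -0.3]
grip_width: 0.0549
gripper_force: 0.0
```

```bash
python3 - <<'E'
from h import *
im,st=snap('wrist','3'); print(st['position'],st['ft_force'])
print(project('wrist',[.43,.265,.133],st))
E
```

```text
[0.44807593 0.22729111 0.2783553 ] [ 0.56097067  0.01063504 -0.31990622]
(np.float64(236.75668861150655), np.float64(198.86836144659225))
```

View pics/wrist3.png

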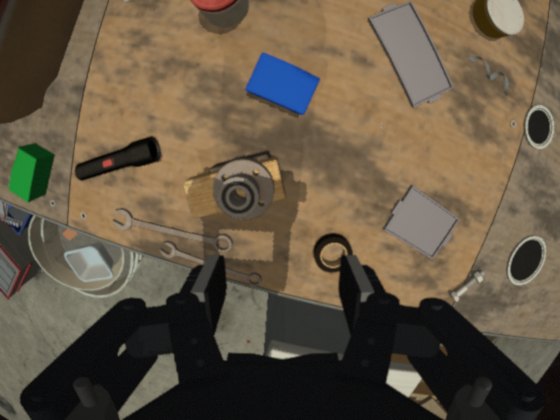

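The wrist view shows the bearing on the hub at (240,194), the flange at about (243,188) and the long block running from (195,195) to (278,170). It also shows the long tray (410,53), short tray (420,221), blue decoy (283,83), green decoy (31,172), brass ring (332,252), jar (222,5) and tin (497,15). I'll measure the trays by mask and zoom on the stack.

```bash
cat >> h.py <<'E'
def tray(name,im,st,seed,w,z=.008):
    hsv=cv2.cvtColor(im,cv2.COLOR_RGB2HSV); u,v=seed; x0,y0=max(u-w,0),max(v-w,0)
    m=((hsv[...,1]<45)&(hsv[...,2]>80))[y0:v+w,x0:u+w].astype(np.uint8); m=cv2.morphologyEx(m,cv2.MORPH_OPEN,np.ones((3,3)))
    n,l,s,ce=cv2.connectedComponentsWithStats(m); k=l[v-y0,u-x0]
    c=max(cv2.findContours((l==k).astype(np.uint8),0,1)[0],key=len)
    P=np.array([onplane(name,q[0]+[x0,y0],z,st)[:2] for q in c],np.float32)
    r=cv2.minAreaRect(P); b=cv2.boxPoints(r); e=[b[1]-b[0],b[2]-b[1]]; L=max(e,key=np.linalg.norm)
    print('ctr',np.round(r[0],4),'size',sorted(np.round(r[1],4)),'long dir deg',round(np.degrees(np.arctan2(L[1],L[0]))%180,1),'px',(ce[k]+[x0,y0]).round(1))
    return ce[k]+[x0,y0]
E
python3 - <<'E'
from h import *
import pickle
im=np.load('pics/wrist3.npy'); st=pickle.load(open('pics/wrist3.pkl','rb'))
A=tray('wrist',im,st,(410,53),80); B=tray('wrist',im,st,(420,221),60)
im1=np.load('pics/wrist1.npy'); st1=pickle.load(open('pics/wrist1.pkl','rb'))
B1=tray('wrist',im1,st1,(192,165),50); print(tri(ray('wrist',B,st),ray('wrist',B1,st1)))
S=np.load('pics/scene0.npy');D=np.load('pics/side0.npy')
A2=tray('scene',S,None,(260,206),30);B2=tray('scene',S,None,(319,208),25)
A3=tray('side',D,None,(315,238),30);B3=tray('side',D,None,(260,268),25)
print(tri(ray('wrist',A,st),ray('scene',A2),ray('side',A3)));print(tri(ray('wrist',B,st),ray('wrist',B1,st1),ray('scene',B2),ray('side',B3)))
c=im[145:235,180:300]; cv2.imwrite('pics/c4.png',cv2.resize(c,None,fx=6.6,fy=6.6,interpolation=cv2.INTER_CUBIC)[:,:,::-1])
E
```

```text
ctr [0.6563 0.1057] size [np.float64(0.0696), np.float64(0.1444)] long dir deg 46.6 px [410.7  52.9]
ctr [0.4342 0.0051] size [np.float64(0.0758), np.float64(0.1106)] long dir deg 76.5 px [421.3 222.5]
ctr [0.4347 0.003 ] size [np.float64(0.0761), np.float64(0.1098)] long dir deg 76.4 px [189.9 166.7]
(array([ 0.4335258 ,  0.00407968, -0.00063071]), np.float64(3.990662476280492e-05))
ctr [0.6516 0.1105] size [np.float64(0.0753), np.float64(0.1435)] long dir deg 47.6 px [259.7 205.7]
ctr [0.4308 0.0095] size [np.float64(0.0749), np.float64(0.1132)] long dir deg 76.3 px [319.5 208. ]
ctr [0.6583 0.106 ] size [np.float64(0.0699), np.float64(0.1447)] long dir deg 46.2 px [314.  238.2]
ctr [0.433  0.0069] size [np.float64(0.0744), np.float64(0.1125)] long dir deg 77.5 px [259.8 268.5]
(array([0.65641265, 0.10705643, 0.00338112]), np.float64(0.0020119279253491135))
(array([0.43315017, 0.00569392, 0.00276311]), np.float64(0.002545424754798434))
```

View pics/c4.png

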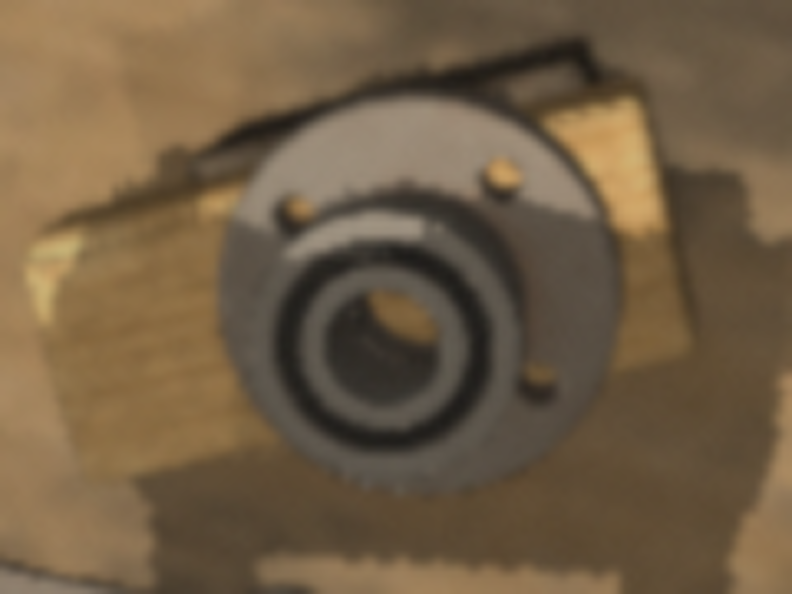

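```bash
python3 - <<'E'
from h import *
import pickle
st=pickle.load(open('pics/wrist3.pkl','rb'))
f=lambda x,y:(180+x/6.6-.4,145+y/6.6-.4)
W=ray('wrist',f(384,345),st);print('tri',tri(W,ray('scene',(295.6,234.8)),ray('side',(237.2,194.5))),tri(W,ray('scene',(295.6,234.8))),tri(W,ray('side',(237.2,194.5))))
print('bearing',onplane('wrist',f(384,345),.133,st),'r',np.linalg.norm(onplane('wrist',f(384,345),.133,st)-onplane('wrist',f(384-108,345),.133,st)))
a=onplane('wrist',f(220,293),.097,st);b=onplane('wrist',f(620,293),.097,st);print('flange',onplane('wrist',f(420,293),.097,st),np.linalg.norm(a-b))
c=[onplane('wrist',f(*q),.083,st) for q in((28,250),(95,478),(692,350),(640,85))]
for i in range(4): d=c[(i+1)%4]-c[i]; print(c[i].round(4),np.linalg.norm(d).round(4),np.degrees(np.arctan2(d[1],d[0])).round(1))
print('mean',np.mean(c,0))
E
```

```text
tri (array([0.43047518, 0.26471074, 0.13272419]), np.float64(0.0033945351664769123)) (array([0.4293853 , 0.26372546, 0.12884464]), np.float64(0.0018833755183384228)) (array([0.432338  , 0.26454018, 0.13410876]), np.float64(0.00016078981800097717))
bearing [0.43217446 0.26454598 0.133     ] r 0.015819221945172494
flange [0.43176783 0.26332126 0.097     ] 0.06469916621700697
[0.4167 0.3311 0.083 ] 0.0417 -151.0
[0.3802 0.3108 0.083 ] 0.1063 -61.1
[0.4316 0.2178 0.083 ] 0.0453 27.4
[0.4719 0.2387 0.083 ] 0.1076 120.9
mean [0.42509257 0.27459128 0.083     ]
```

Request:
jog_arm --hand '[0.055,0.055,0.055,0.055,0.055]' --pt "-0.016 0.037 -0.03" --pt "0 0 -0.05" --pt "0 0 -0.04" --pt "0 0 -0.02" --pt "0 0 0" --yaw '[0,0,0,0,0]'

```text
time_s: 10.3
position: [0.4315, 0.2645, 0.1373]
tool_rot: [[0.958, 0.286, -0.003], [0.286, -0.958, -0.001], [-0.003, 0.0, -1.0]]
ft_force: [0.5, -0.2, 1.6]
grip_width: 0.0551
gripper_force: 0.0
```

```bash
python3 - <<'E'
from h import *
im,st=snap('wrist','4'); print(st['position'])
c=im[150:330,160:400]; cv2.imwrite('pics/c5.png',cv2.resize(c,None,fx=3.3,fy=3.3,interpolation=cv2.INTER_CUBIC)[:,:,::-1])
E
```

```text
[0.43145555 0.26445873 0.13733766]
```

View pics/c5.png

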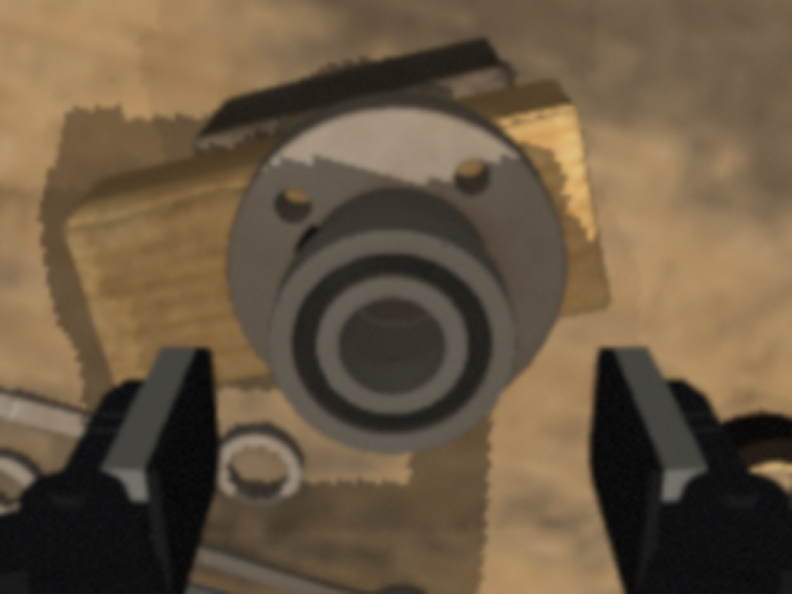

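The bearing is at crop (392,342) and the finger gap's middle at (405,~350), so it needs a shift of about 2 mm. I'll shift, go down and close.

Request:
jog_arm --hand '[0.055,0.055,0.055,0.055,0.055]' --pt "0.001 0.0025 0" --pt "0 0 -0.01" --pt "0 0 -0.01" --pt "0 0 -0.002" --pt "0 0 0" --yaw '[0,0,0,0,0]'

```text
time_s: 10.98
position: [0.4327, 0.2676, 0.1162]
tool_rot: [[0.958, 0.287, -0.0], [0.287, -0.958, -0.0], [-0.0, 0.0, -1.0]]
ft_force: [-0.3, -0.2, -0.1]
grip_width: 0.0553
gripper_force: 0.0
```

Request:
jog_arm --hand '[0.036,0.036,0.036,0.036,0.036]' --pt "0 0 0" --pt "0 0 0" --pt "0 0 0" --pt "0 0 0" --pt "0 0 0" --yaw '[0,0,0,0,0]' --grip_force 40

```text
time_s: 11.6
position: [0.433, 0.2677, 0.1169]
tool_rot: [[0.958, 0.287, 0.001], [0.287, -0.958, 0.0], [0.001, 0.0, -1.0]]
ft_force: [-0.4, -0.6, 5.6]
grip_width: 0.0375
gripper_force: 39.9
```

Request:
jog_arm --hand '[0.034,0.034,0.034,0.034,0.034]' --pt "0 0 0" --pt "0 0 0.005" --pt "0 0 0.01" --pt "0 0 0.01" --pt "0 0 0" --yaw '[0,0,0,0,0]'

```text
time_s: 12.22
position: [0.4331, 0.2678, 0.1423]
tool_rot: [[0.958, 0.287, 0.002], [0.287, -0.958, 0.001], [0.002, -0.0, -1.0]]
ft_force: [0.3, 0.1, -1.7]
grip_width: 0.0374
gripper_force: 40.2
```

```bash
python3 - <<'E'
from h import *
im,st=snap('wrist','5'); print(st['position'],st['ft_force'])
c=im[150:330,160:400]; d=env.get_image('side')
u,v=map(int,project('side',st['position'])); d=d[v-30:v+40,max(u-50,0):u+43]
o=np.hstack([cv2.resize(c,(480,360),interpolation=cv2.INTER_CUBIC),cv2.resize(d,(320,240),interpolation=cv2.INTER_CUBIC)[:,:] if 0 else cv2.copyMakeBorder(cv2.resize(d,(320,240),interpolation=cv2.INTER_CUBIC),0,120,0,0,0)])
cv2.imwrite('pics/c6.png',o[:,:,::-1])
E
```

```text
[0.43308651 0.26775023 0.14226758] [ 0.34019322  0.10213683 -1.68145636]
```

View pics/c6.png

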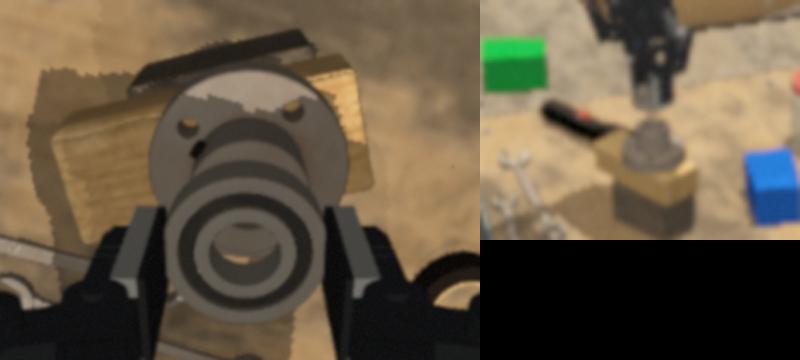

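The bearing is lifted off flat: crop centre (245,248) between the pads at about (165) and (325), with the hub left in place. On to the small dish.

Request:
jog_arm --hand '[0.034,0.034,0.034,0.034,0.034]' --pt "0 0 0.03" --pt "0.01 -0.03 0.03" --pt "0.025 -0.05 0" --pt "0.025 -0.05 0" --pt "0.025 -0.05 0" --yaw '[0,0,0,0,0]'

```text
time_s: 12.95
position: [0.5181, 0.086, 0.201]
tool_rot: [[0.958, 0.287, -0.001], [0.287, -0.958, 0.0], [-0.0, -0.0, -1.0]]
ft_force: [0.7, -0.9, -1.1]
grip_width: 0.0375
gripper_force: 40.5
```

Request:
jog_arm --hand '[0.034,0.034,0.034,0.034,0.034]' --pt "0.026 -0.048 0" --pt "0.026 -0.048 0" --pt "0.026 -0.048 0" --pt "0.026 -0.048 -0.01" --pt "0.026 -0.045 -0.02" --yaw '[0,0,0,0,0]'

```text
time_s: 13.58
position: [0.6485, -0.1513, 0.1711]
tool_rot: [[0.958, 0.286, 0.001], [0.286, -0.958, -0.0], [0.001, 0.001, -1.0]]
ft_force: [0.2, 0.8, -1.5]
grip_width: 0.0373
gripper_force: 40.5
```

Request:
jog_arm --hand '[0.034,0.034,0.034,0.034,0.034]' --pt "0 0 -0.05" --pt "0 0 -0.045" --pt "0 0 -0.02" --pt "0 0 -0.01" --pt "0 0 0" --yaw '[0,0,0,0,0]'

```text
time_s: 14.2
position: [0.6476, -0.1494, 0.0461]
tool_rot: [[0.958, 0.287, -0.001], [0.287, -0.958, 0.0], [-0.0, -0.0, -1.0]]
ft_force: [-0.0, 0.6, -0.4]
grip_width: 0.0374
gripper_force: 40.5
```

```bash
python3 - <<'E'
from h import *
im,st=snap('wrist','6'); print(st['position'],st['ft_force'],project('wrist',[.6508,-.154,.004],st))
cv2.imwrite('pics/c7.png',cv2.resize(im[100:330,130:430],None,fx=2.5,fy=2.5,interpolation=cv2.INTER_CUBIC)[:,:,::-1])
E
```

```text
[ 0.64762892 -0.14935004  0.04607465] [-0.02778414  0.55691044 -0.40030192] (np.float64(288.0071931189289), np.float64(228.0098966647898))
```

View pics/c7.png

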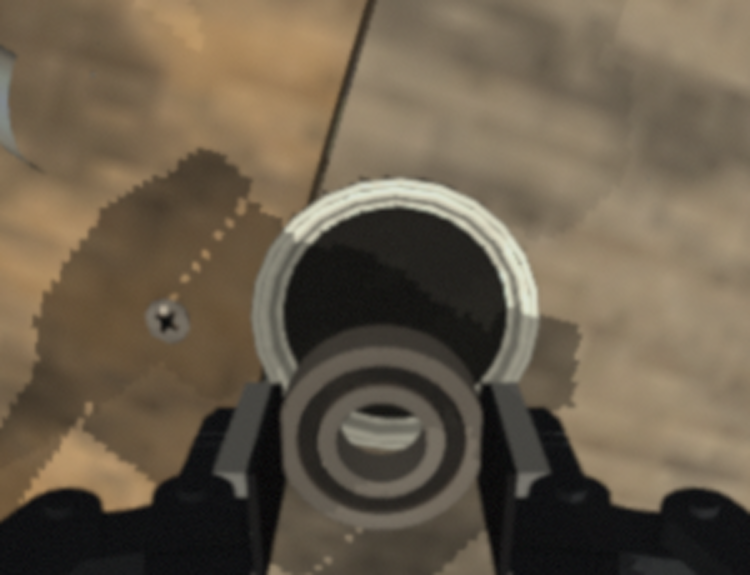

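Dish centre is at crop (395,321), as predicted, and the bearing hangs centred in the pads at (381,440). I'll shift 4 mm and lower.

Request:
jog_arm --hand '[0.034,0.034,0.034,0.034,0.034]' --pt "0.004 -0.0035 -0.015" --pt "0 0 -0.015" --pt "0 0 -0.01" --pt "0 0 -0.004" --pt "0 0 0" --yaw '[0,0,0,0,0]'

```text
time_s: 14.88
position: [0.6516, -0.1528, 0.0021]
tool_rot: [[0.958, 0.287, -0.0], [0.287, -0.958, 0.0], [-0.0, -0.0, -1.0]]
ft_force: [-0.2, 0.7, -0.9]
grip_width: 0.0373
gripper_force: 40.5
```

Request:
jog_arm --hand '[0.034,0.034,0.034,0.034,0.034]' --pt "0 0 -0.001" --pt "0 0 -0.001" --pt "0 0 -0.001" --pt "0 0 0" --pt "0 0 0" --yaw '[0,0,0,0,0]'

```text
time_s: 15.5
position: [0.6517, -0.1529, -0.0006]
tool_rot: [[0.958, 0.287, 0.0], [0.287, -0.958, -0.0], [0.0, 0.0, -1.0]]
ft_force: [-0.2, -0.7, -2.2]
grip_width: 0.0372
gripper_force: 40.5
```

Request:
jog_arm --hand '[0.034,0.034,0.034,0.034,0.034]' --pt "0 0 -0.001" --pt "0 0 -0.001" --pt "0 0 0" --pt "0 0 0" --pt "0 0 0" --yaw '[0,0,0,0,0]'

```text
time_s: 16.12
position: [0.6518, -0.1529, -0.002]
tool_rot: [[0.958, 0.287, 0.0], [0.287, -0.958, -0.0], [0.0, 0.0, -1.0]]
ft_force: [-2.2, -0.0, 5.3]
grip_width: 0.0374
gripper_force: 41.2
```

Contact came at the predicted height. Releasing and rising.

Request:
jog_arm --hand '[0.042,0.048,0.055,0.055,0.055]' --pt "0 0 0" --pt "0 0 0" --pt "0 0 0" --pt "0 0 0" --pt "0 0 0.01" --yaw '[0,0,0,0,0]'

```text
time_s: 16.75
position: [0.6513, -0.1527, 0.007]
tool_rot: [[0.958, 0.287, -0.002], [0.287, -0.958, 0.001], [-0.001, -0.001, -1.0]]
ft_force: [-0.4, -0.4, 0.3]
grip_width: 0.055
gripper_force: 0.0
```

Request:
jog_arm --hand '[0.055,0.055,0.055,0.055,0.055]' --pt "0 0 0.04" --pt "0 0 0.06" --pt "0 0.01 0.06" --pt "-0.01 0.03 0.04" --pt "-0.025 0.05 0" --yaw '[0,0,0,0,0]'

```text
time_s: 17.38
position: [0.6178, -0.0632, 0.2114]
tool_rot: [[0.959, 0.285, 0.008], [0.285, -0.959, -0.002], [0.007, 0.004, -1.0]]
ft_force: [0.8, 0.5, -0.1]
grip_width: 0.0544
gripper_force: 0.0
```

```bash
python3 - <<'E'
from h import *
im,st=snap('wrist','7'); print(st['position'])
p=project('wrist',[.6508,-.154,.004],st); print(p); x,y=map(int,p); c=im[max(y-40,0):y+40,x-40:x+40]
g=cv2.resize(c,None,fx=4,fy=4,interpolation=cv2.INTER_CUBIC); cv2.imwrite('pics/c8.png',g[:,:,::-1])
print(env.observe()['time_s'])
E
```

```text
[ 0.61777455 -0.06321076  0.21138416]
(np.float64(363.8630366448189), np.float64(175.8673680172613))
17.425
```

View pics/c8.png

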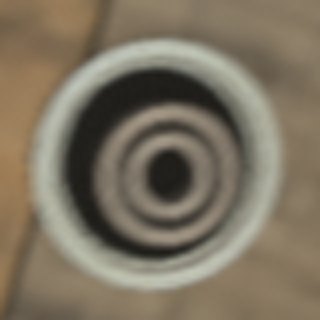

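The bearing lies flat in the small dish: crop (167,175) against the dish at (157,163), about 4 mm off centre. Now the hub.

Request:
jog_arm --hand '[0.055,0.055,0.055,0.055,0.055]' --pt "-0.027 0.047 0" --pt "-0.027 0.047 0" --pt "-0.027 0.047 0" --pt "-0.027 0.047 0" --pt "-0.027 0.047 0" --yaw '[0,0,0,0,0]'

```text
time_s: 18.05
position: [0.4806, 0.1735, 0.2081]
tool_rot: [[0.958, 0.287, 0.001], [0.287, -0.958, 0.0], [0.001, 0.0, -1.0]]
ft_force: [0.6, 0.5, -0.2]
grip_width: 0.0551
gripper_force: 0.0
```

Request:
jog_arm --hand '[0.055,0.055,0.055,0.055,0.055]' --pt "-0.025 0.047 0" --pt "-0.0246 0.0472 0" --pt "0 0 0" --pt "0 0 0" --pt "0 0 0" --yaw '[0,0,0,0,0]'

```text
time_s: 18.68
position: [0.4327, 0.2655, 0.2075]
tool_rot: [[0.958, 0.285, 0.0], [0.285, -0.958, -0.0], [0.0, 0.0, -1.0]]
ft_force: [0.0, 0.3, -0.7]
grip_width: 0.0548
gripper_force: 0.0
```

```bash
python3 - <<'E'
from h import *
im,st=snap('wrist','8'); print(st['position'])
print('exp boss',project('wrist',[.4325,.265,.121],st),'flange',project('wrist',[.4325,.265,.097],st))
g=cv2.cvtColor(im,cv2.COLOR_RGB2GRAY)
for lo,hi,z in((22,36,.121),(38,62,.097)):
    c=cv2.HoughCircles(cv2.GaussianBlur(g[120:280,200:360],(3,3),0),cv2.HOUGH_GRADIENT,1,10,param1=100,param2=18,minRadius=lo,maxRadius=hi)
    for q in (c[0][:4] if c is not None else []):
        px=q[:2]+[200,120]; P=onplane('wrist',px,z,st); Q=onplane('wrist',px+[q[2],0],z,st); print(px,q[2],P.round(4),np.linalg.norm(P-Q).round(4))
E
```

```text
[0.43267129 0.26545494 0.20747121]
exp boss (np.float64(280.3872983868821), np.float64(210.65442174777957)) flange (np.float64(280.5044444284612), np.float64(202.29017120640356))
[285.5 203.5] 35.4 [0.4391 0.2629 0.121 ] 0.027
[280.5 213.5] 22.9 [0.4303 0.2643 0.121 ] 0.0176
[281.5 206.5] 40.2 [0.4292 0.2632 0.097 ] 0.0339
[270.5 220.5] 59.2 [0.4147 0.2686 0.097 ] 0.0506
```

The boss was found at (0.430,0.264), r 17.6 mm, and the flange at r 33.9 mm, so both match. Going down and gripping.

Request:
jog_arm --hand '[0.055,0.055,0.055,0.055,0.055]' --pt "-0.0025 0.0005 -0.035" --pt "0 0 -0.04" --pt "0 0 -0.02" --pt "0 0 -0.014" --pt "0 0 -0.006" --yaw '[0,0,0,0,0]'

```text
time_s: 19.35
position: [0.4299, 0.2664, 0.0919]
tool_rot: [[0.958, 0.286, -0.0], [0.286, -0.958, -0.0], [-0.0, 0.0, -1.0]]
ft_force: [0.5, -1.1, -0.7]
grip_width: 0.0551
gripper_force: 0.0
```

Request:
jog_arm --hand '[0.055,0.045,0.03,0.03,0.03]' --pt "0 0 0" --pt "0 0 0" --pt "0 0 0" --pt "0 0 0" --pt "0 0 0" --yaw '[0,0,0,0,0]' --grip_force 60

```text
time_s: 19.98
position: [0.4302, 0.2667, 0.0932]
tool_rot: [[0.958, 0.287, 0.002], [0.287, -0.958, 0.0], [0.002, 0.001, -1.0]]
ft_force: [0.2, -3.5, 5.6]
grip_width: 0.0341
gripper_force: 59.4
```

Request:
jog_arm --hand '[0.03,0.03,0.03,0.03,0.03]' --pt "0 0 0" --pt "0 0 0.004" --pt "0 0 0.01" --pt "0 0 0.015" --pt "0 0 0" --yaw '[0,0,0,0,0]'

```text
time_s: 20.6
position: [0.43, 0.2671, 0.1223]
tool_rot: [[0.958, 0.287, 0.002], [0.287, -0.958, 0.001], [0.002, -0.0, -1.0]]
ft_force: [-0.5, -0.2, -4.9]
grip_width: 0.0338
gripper_force: 60.3
```

Request:
jog_arm --hand '[0.03,0.03,0.03,0.03,0.03]' --pt "0 0 0.03" --pt "0 -0.03 0.03" --pt "0 -0.055 0" --pt "0 -0.055 0" --pt "0 -0.055 0" --yaw '[0,0,0,0,0]'

```text
time_s: 21.22
position: [0.4291, 0.0703, 0.181]
tool_rot: [[0.958, 0.287, -0.0], [0.287, -0.958, 0.0], [-0.0, -0.0, -1.0]]
ft_force: [0.9, 0.2, -4.8]
grip_width: 0.0336
gripper_force: 61.4
```

Request:
jog_arm --hand '[0.03,0.03,0.03,0.03,0.03]' --pt "0 -0.055 0" --pt "0 -0.055 0" --pt "0 -0.055 0" --pt "0 -0.055 0" --pt "0 -0.05 0" --yaw '[0,0,0,0,0]'

```text
time_s: 21.85
position: [0.4291, -0.2, 0.1809]
tool_rot: [[0.958, 0.286, -0.0], [0.286, -0.958, 0.001], [-0.0, -0.001, -1.0]]
ft_force: [0.1, -0.0, -4.1]
grip_width: 0.0338
gripper_force: 61.4
```

Request:
jog_arm --hand '[0.03,0.03,0.03,0.03,0.03]' --pt "0 -0.03 -0.02" --pt "0 -0.016 -0.04" --pt "0 0 -0.03" --pt "0 0 0" --pt "0 0 0" --yaw '[0,0,0,0,0]'

```text
time_s: 22.48
position: [0.4301, -0.2444, 0.0923]
tool_rot: [[0.958, 0.287, 0.001], [0.287, -0.958, -0.001], [0.001, 0.001, -1.0]]
ft_force: [0.8, 0.8, -5.1]
grip_width: 0.0336
gripper_force: 60.9
```

```bash
python3 - <<'E'
from h import *
im,st=snap('wrist','9'); print(st['position'],st['ft_force'])
p=project('wrist',[.43,-.2476,.006],st); print('exp dish',p)
x,y=map(int,p); w=130; x0,y0=max(x-w,0),max(y-w,0)
hsv=cv2.cvtColor(im,cv2.COLOR_RGB2HSV); m=((hsv[...,1]<40)&(hsv[...,2]>150)).astype(np.uint8)
m[:y0]=0;m[y+w:]=0;m[:,:x0]=0;m[:,x+w:]=0
n,l,s,c=cv2.connectedComponentsWithStats(m); k=1+s[1:,4].argmax(); print(s[k],c[k])
ys,xs=np.where(l==k); P=np.array([onplane('wrist',(a,b),.006,st)[:2] for a,b in zip(xs,ys)])
A=np.c_[P,np.ones(len(P))]; sol=np.linalg.lstsq(A,(P**2).sum(1),rcond=None)[0]; ctr=sol[:2]/2; print('fit',ctr,np.sqrt(sol[2]+ctr@ctr),'resid',np.std(np.linalg.norm(P-ctr,axis=1)))
cv2.imwrite('pics/c9.png',im[:,:,::-1])
E
```

```text
[ 0.43006806 -0.24435801  0.09228449] [ 0.78581883  0.80968997 -5.12726466]
exp dish (np.float64(283.8001433507227), np.float64(211.65425085467217))
[ 254  148   94   83 1232] [311.11363636 172.64204545]
fit [ 0.43055363 -0.24827364] 0.044931132714207254 resid 0.0021733430802200995
```

The dish fit gives (0.4306,-0.2483), radius 45 mm, so the hub hangs centred to about 1 mm. Lowering.

Request:
jog_arm --hand '[0.03,0.03,0.03,0.03,0.03]' --pt "0 -0.001 -0.03" --pt "0 0 -0.03" --pt "0 0 -0.012" --pt "0 0 -0.004" --pt "0 0 0" --yaw '[0,0,0,0,0]'

```text
time_s: 23.15
position: [0.4301, -0.2456, 0.0162]
tool_rot: [[0.958, 0.287, 0.001], [0.287, -0.958, -0.001], [0.001, 0.001, -1.0]]
ft_force: [-0.2, -0.2, -4.1]
grip_width: 0.0336
gripper_force: 61.2
```

Request:
jog_arm --hand '[0.03,0.03,0.03,0.03,0.03]' --pt "0 0 -0.001" --pt "0 0 -0.001" --pt "0 0 -0.001" --pt "0 0 0" --pt "0 0 0" --yaw '[0,0,0,0,0]'

```text
time_s: 23.78
position: [0.4296, -0.2453, 0.0124]
tool_rot: [[0.958, 0.287, 0.0], [0.287, -0.958, -0.0], [0.0, 0.0, -1.0]]
ft_force: [0.1, 0.1, -3.5]
grip_width: 0.0341
gripper_force: 61.6
```

Request:
jog_arm --hand '[0.03,0.03,0.03,0.03,0.03]' --pt "0 0 -0.001" --pt "0 0 0" --pt "0 0 0" --pt "0 0 0" --pt "0 0 0" --yaw '[0,0,0,0,0]'

```text
time_s: 24.4
position: [0.4297, -0.2454, 0.0122]
tool_rot: [[0.958, 0.287, 0.001], [0.287, -0.958, -0.001], [0.0, 0.001, -1.0]]
ft_force: [-1.6, -0.1, 7.5]
grip_width: 0.0336
gripper_force: 62.4
```

Request:
jog_arm --hand '[0.04,0.05,0.06,0.06,0.06]' --pt "0 0 0" --pt "0 0 0" --pt "0 0 0" --pt "0 0 0" --pt "0 0 0.02" --yaw '[0,0,0,0,0]'

```text
time_s: 25.02
position: [0.429, -0.2447, 0.0306]
tool_rot: [[0.958, 0.287, -0.002], [0.287, -0.958, 0.002], [-0.001, -0.002, -1.0]]
ft_force: [-0.4, 0.1, 0.3]
grip_width: 0.0601
gripper_force: 0.0
```

Request:
jog_arm --hand '[0.065,0.065,0.065,0.065,0.065]' --pt "0 0 0.05" --pt "0 0 0.06" --pt "0 0.02 0.055" --pt "0 0.04 0.04" --pt "0 0.055 0.01" --yaw '[0,0,0.18,0.18,0.18]'

```text
time_s: 25.65
position: [0.4301, -0.1299, 0.2487]
tool_rot: [[0.671, 0.741, 0.004], [0.741, -0.671, -0.003], [0.001, 0.005, -1.0]]
ft_force: [0.9, 0.1, -0.3]
grip_width: 0.0652
gripper_force: 0.0
```

```bash
python3 - <<'E'
from h import *
im,st=snap('wrist','10'); print(st['position'],st['tool_rot'][:2])
print('exp',project('wrist',[.4306,-.2483,.04],st))
im,_=snap('side','10')
g=cv2.cvtColor(im,cv2.COLOR_RGB2GRAY)
print('side exp hub top',project('side',[.4306,-.2483,.04],st))
x,y=map(int,project('side',[.4306,-.2483,.02],st))
cv2.imwrite('pics/c10.png',cv2.resize(im[y-50:y+50,x-60:x+60],None,fx=4,fy=4,interpolation=cv2.INTER_CUBIC)[:,:,::-1])
E
```

```text
[ 0.4301431  -0.12991027  0.24868799] [[ 0.67117257  0.7412897   0.00411818]
 [ 0.74130062 -0.67116833 -0.00254214]]
exp (np.float64(345.65747494837257), np.float64(249.09016785654856))
side exp hub top (np.float64(285.0728095591918), np.float64(313.9659678777837))
```

View pics/c10.png

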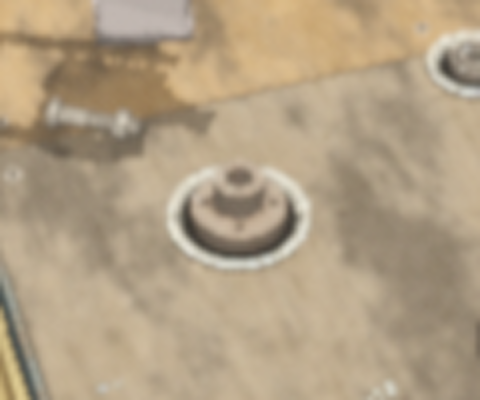

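The side view shows the hub standing upright in the large dish (240,210) and the bearing in the small one. Now the long block, turning the gripper on the way.

Request:
jog_arm --hand '[0.065,0.065,0.065,0.065,0.065]' --pt "0 0.055 0" --pt "0 0.055 0" --pt "0 0.055 0" --pt "0 0.055 0" --pt "0 0.055 0" --yaw '[0.18,0.18,0.18,0.18,0.18]'

```text
time_s: 26.38
position: [0.4295, 0.1462, 0.2461]
tool_rot: [[-0.164, 0.986, -0.0], [0.986, 0.164, -0.0], [-0.0, -0.0, -1.0]]
ft_force: [1.5, -0.5, -0.2]
grip_width: 0.0653
gripper_force: 0.0
```

Request:
jog_arm --hand '[0.065,0.065,0.065,0.065,0.065]' --pt "0 0.055 0" --pt "-0.005 0.05 0" --pt "0 0.02 0" --pt "0 0 0" --pt "0 0 0" --yaw '[0.18,0.18,0,0,0]'

```text
time_s: 27.0
position: [0.4248, 0.2689, 0.2461]
tool_rot: [[-0.496, 0.868, -0.0], [0.868, 0.496, -0.0], [-0.0, -0.001, -1.0]]
ft_force: [-0.2, 0.6, -0.6]
grip_width: 0.0651
gripper_force: 0.0
```

```bash
python3 - <<'E'
from h import *
im,st=snap('wrist','11'); R=np.array(st['tool_rot']); print(st['position'],'tool y deg',np.degrees(np.arctan2(R[1,1],R[0,1])))
p=project('wrist',[.4245,.2755,.083],st); print('exp',p)
hsv=cv2.cvtColor(im,cv2.COLOR_RGB2HSV); x,y=map(int,p)
print('hsv at block',hsv[y-6:y+7:6,x-6:x+7:6].reshape(-1,3).tolist())
q=project('wrist',[.50,.30,0],st); a,b=map(int,q); print('bench',hsv[b,a],hsv[y+100,x] if y+100<420 else '')
# rows of hsv along block's short direction across
for t in np.arange(-.05,.055,.005):
    u,v=project('wrist',[.4245+.866*t,.2755+.5*t,.083],st); print(round(t,3),hsv[int(v),int(u)].tolist(),end=' ')
print()
for t in np.arange(-.08,.085,.005):
    u,v=project('wrist',[.4245+.5*t,.2755-.866*t,.083],st); u,v=int(u),int(v); print(round(t,3),hsv[v,u].tolist() if 0<=v<420 and 0<=u<560 else None,end=' ')
E
```

```text
[0.42477205 0.26893021 0.24609081] tool y deg 29.725152423992327
exp (np.float64(286.6891595718204), np.float64(181.60752346771596))
hsv at block [[17, 138, 124], [17, 133, 123], [17, 131, 121], [17, 133, 123], [17, 129, 128], [17, 130, 135], [17, 132, 120], [17, 131, 123], [17, 134, 168]]
bench [ 17  98 140] [ 17  92 114]
-0.05 [17, 111, 94] -0.045 [17, 106, 99] -0.04 [17, 104, 98] -0.035 [16, 113, 99] -0.03 [16, 122, 92] -0.025 [16, 118, 97] -0.02 [18, 122, 132] -0.015 [17, 134, 126] -0.01 [17, 134, 126] -0.005 [17, 132, 126] -0.0 [17, 129, 128] 0.005 [18, 133, 125] 0.01 [18, 126, 204] 0.015 [17, 128, 188] 0.02 [18, 122, 163] 0.025 [17, 92, 100] 0.03 [17, 89, 95] 0.035 [17, 87, 103] 0.04 [18, 94, 103] 0.045 [17, 91, 112] 0.05 [17, 101, 137] 
-0.08 [17, 113, 106] -0.075 [17, 115, 102] -0.07 [17, 115, 95] -0.065 [17, 117, 96] -0.06 [16, 118, 104] -0.055 [18, 120, 104] -0.05 [18, 127, 143] -0.045 [18, 133, 125] -0.04 [17, 131, 125] -0.035 [17, 134, 126] -0.03 [18, 135, 123] -0.025 [17, 135, 125] -0.02 [18, 135, 123] -0.015 [17, 134, 126] -0.01 [17, 133, 123] -0.005 [17, 131, 123] 0.0 [17, 129, 128] 0.005 [17, 129, 123] 0.01 [17, 130, 122] 0.015 [17, 134, 126] 0.02 [18, 135, 123] 0.025 [18, 135, 123] 0.03 [18, 135, 151] 0.035 [17, 137, 203] 0.04 [17, 138, 201] 0.045 [17, 138, 192] 0.05 [17, 138, 191] 0.055 [17, 107, 129] 0.06 [16, 90, 116] 0.065 [17, 88, 110] 0.07 [17, 87, 108] 0.075 [17, 86, 110] 0.08 [16, 91, 109]
```

```bash
cat >> h.py <<'E'
def blockrect(name,im,st,seed,z,m,w=110):
    x,y=map(int,seed); M=np.zeros(m.shape,np.uint8); M[max(y-w,0):y+w,max(x-w,0):x+w]=m[max(y-w,0):y+w,max(x-w,0):x+w]
    M=cv2.morphologyEx(cv2.medianBlur(M,5),cv2.MORPH_OPEN,np.ones((7,7)))
    n,l,s,ce=cv2.connectedComponentsWithStats(M); k=l[y,x]; c=max(cv2.findContours((l==k).astype(np.uint8),0,1)[0],key=len)
    P=np.array([onplane(name,q[0],z,st)[:2] for q in c],np.float32); r=cv2.minAreaRect(P); b=cv2.boxPoints(r); L=max([b[1]-b[0],b[2]-b[1]],key=np.linalg.norm)
    print('k',k,'ctr',np.round(r[0],4),'size',sorted(np.round(r[1],4)),'long deg',round(np.degrees(np.arctan2(L[1],L[0]))%180,1),'mean px',ce[k].round(1)); return ce[k]
E
python3 - <<'E'
from h import *
import pickle
im=np.load('pics/wrist11.npy'); st=pickle.load(open('pics/wrist11.pkl','rb')); hsv=cv2.cvtColor(im,cv2.COLOR_RGB2HSV).astype(int)
for s0,v0 in((120,112),(124,115),(118,118)):
    A=blockrect('wrist',im,st,(286,181),.083,((hsv[...,1]>s0)&(hsv[...,2]>v0)).astype(np.uint8))
# finger mid: gray tip top edges check
print(project('wrist',np.array(st['position'])+np.array(st['tool_rot'])@[.011,0,-.012],st))
E
```

```text
k 1 ctr [0.4237 0.2758] size [np.float64(0.0433), np.float64(0.1078)] long deg 118.6 mean px [285.1 180.7]
k 1 ctr [0.4239 0.2754] size [np.float64(0.0419), np.float64(0.1049)] long deg 119.0 mean px [285.  181.6]
k 1 ctr [0.4238 0.2759] size [np.float64(0.0438), np.float64(0.1081)] long deg 118.8 mean px [284.9 180.6]
(np.float64(285.13796889026867), np.float64(248.48488136948876))
```

The block centre is (0.4238,0.2757), long axis 118.8°, and the sizes fit. Going down across its waist.

Request:
jog_arm --hand '[0.065,0.065,0.065,0.065,0.065]' --pt "-0.002 0.006 -0.04" --pt "0 0 -0.06" --pt "0 0 -0.05" --pt "0 0 -0.03" --pt "0 0 -0.01" --yaw '[-0.015,0,0,0,0]'

```text
time_s: 27.68
position: [0.4223, 0.2747, 0.0551]
tool_rot: [[-0.482, 0.876, -0.002], [0.876, 0.482, -0.001], [0.0, -0.003, -1.0]]
ft_force: [0.6, -0.3, 0.5]
grip_width: 0.0651
gripper_force: 0.0
```

Request:
jog_arm --hand '[0.065,0.055,0.04,0.04,0.04]' --pt "0 0 -0.006" --pt "0 0 0" --pt "0 0 0" --pt "0 0 0" --pt "0 0 0" --yaw '[0,0,0,0,0]' --grip_force 40

```text
time_s: 28.3
position: [0.4234, 0.2761, 0.0515]
tool_rot: [[-0.484, 0.875, 0.003], [0.875, 0.484, 0.001], [-0.001, 0.003, -1.0]]
ft_force: [0.7, -0.7, 6.6]
grip_width: 0.0445
gripper_force: 41.8
```

Request:
jog_arm --hand '[0.04,0.04,0.04,0.04,0.04]' --pt "0 0 0" --pt "0 0 0.004" --pt "0 0 0.01" --pt "0 0 0.02" --pt "0 0 0" --yaw '[0,0,0,0,0]'

```text
time_s: 28.92
position: [0.4232, 0.2761, 0.0857]
tool_rot: [[-0.484, 0.875, 0.003], [0.875, 0.484, 0.001], [-0.0, 0.003, -1.0]]
ft_force: [-0.2, 0.7, -1.1]
grip_width: 0.0446
gripper_force: 41.0
```

```bash
python3 - <<'E'
from h import *
import pickle
im=np.load('pics/wrist3.npy'); st=pickle.load(open('pics/wrist3.pkl','rb'))
hsv=cv2.cvtColor(im,cv2.COLOR_RGB2HSV); m=((hsv[...,1]<45)&(hsv[...,2]>80))
for (x,y,w,c0,a) in((410,53,80,(.6563,.1062),46.5),(420,221,60,(.434,.005),76.5)):
    a=np.radians(a); e=np.array([np.cos(a),np.sin(a)]); n=np.array([-e[1],e[0]])
    ys,xs=np.where(m[max(y-w,0):y+w,x-w:x+w]); ys=ys+max(y-w,0); xs=xs+x-w
    P=np.array([onplane('wrist',(i,j),.008,st)[:2] for i,j in zip(xs,ys)])-c0; s=P@e; t=P@n
    for k in np.arange(-.076,.08,.004):
        q=t[(s>=k)&(s<k+.004)&(abs(t)<.045)]
        if len(q)>3: print(round(k+.002,3),len(q),q.min().round(3),q.max().round(3),end=' | ')
    print()
E
```

```text
Traceback (most recent call last):
  File "h.py", line 11, in onplane
    p,d=ray(name,px,st); return p+d*(z-p[2])/d[2]
        ~~~^^^^^^^^^^^^
  File "h.py", line 4, in ray
    c=env.calibration(name); u=(px[0]-c['cx'])/c['fx']; v=(px[1]-c['cy'])/c['fy']
ValueError: time passes only in moves, steps and waits
```

```bash
sed -i 's/env.calibration(name)/cal(name)/; s/^def ray/import functools\n@functools.lru_cache\ndef cal(name): return env.calibration(name)\ndef ray/' h.py; python3 - <<'E'
from h import *
import pickle
im=np.load('pics/wrist3.npy'); st=pickle.load(open('pics/wrist3.pkl','rb'))
hsv=cv2.cvtColor(im,cv2.COLOR_RGB2HSV); m=((hsv[...,1]<45)&(hsv[...,2]>80))
for (x,y,w,c0,a) in((410,53,80,(.6563,.1062),46.5),(420,221,60,(.434,.005),76.5)):
    a=np.radians(a); e=np.array([np.cos(a),np.sin(a)]); n=np.array([-e[1],e[0]])
    ys,xs=np.where(m[max(y-w,0):y+w,x-w:x+w]); ys=ys+max(y-w,0); xs=xs+x-w
    P=np.array([onplane('wrist',(i,j),.008,st)[:2] for i,j in zip(xs,ys)])-c0; s=P@e; t=P@n
    for k in np.arange(-.076,.08,.004):
        q=t[(s>=k)&(s<k+.004)&(abs(t)<.045)]
        if len(q)>3: print(round(k+.002,3),len(q),q.min().round(3),q.max().round(3),end=' | ')
    print()
E
```

```text
-0.07 30 -0.008 0.012 | -0.066 89 -0.032 0.038 | -0.062 126 -0.033 0.037 | -0.058 126 -0.033 0.037 | -0.054 129 -0.033 0.037 | -0.05 127 -0.033 0.038 | -0.046 133 -0.033 0.038 | -0.042 124 -0.033 0.037 | -0.038 138 -0.033 0.037 | -0.034 118 -0.033 0.037 | -0.03 136 -0.033 0.037 | -0.026 126 -0.033 0.037 | -0.022 129 -0.033 0.037 | -0.018 132 -0.033 0.037 | -0.014 127 -0.033 0.036 | -0.01 130 -0.034 0.037 | -0.006 128 -0.034 0.036 | -0.002 130 -0.034 0.036 | 0.002 129 -0.034 0.036 | 0.006 133 -0.034 0.036 | 0.01 128 -0.034 0.035 | 0.014 128 -0.034 0.035 | 0.018 130 -0.034 0.036 | 0.022 129 -0.034 0.036 | 0.026 131 -0.034 0.035 | 0.03 126 -0.034 0.035 | 0.034 131 -0.034 0.036 | 0.038 130 -0.034 0.035 | 0.042 128 -0.034 0.035 | 0.046 130 -0.035 0.035 | 0.05 126 -0.034 0.035 | 0.054 130 -0.035 0.035 | 0.058 129 -0.035 0.035 | 0.062 127 -0.035 0.034 | 0.066 122 -0.034 0.034 | 0.07 49 -0.011 0.032 | 0.074 8 -0.009 0.008 | 
-0.054 5 -0.004 0.009 | -0.05 28 -0.008 0.013 | -0.046 92 -0.036 0.039 | -0.042 100 -0.035 0.039 | -0.038 98 -0.035 0.039 | -0.034 105 -0.035 0.039 | -0.03 103 -0.035 0.039 | -0.026 106 -0.036 0.04 | -0.022 108 -0.035 0.039 | -0.018 110 -0.036 0.039 | -0.014 110 -0.035 0.039 | -0.01 111 -0.036 0.039 | -0.006 111 -0.036 0.038 | -0.002 114 -0.036 0.039 | 0.002 115 -0.036 0.039 | 0.006 118 -0.036 0.039 | 0.01 118 -0.035 0.039 | 0.014 118 -0.036 0.039 | 0.018 122 -0.035 0.039 | 0.022 118 -0.035 0.039 | 0.026 123 -0.034 0.039 | 0.03 124 -0.035 0.039 | 0.034 121 -0.035 0.039 | 0.038 128 -0.035 0.04 | 0.042 130 -0.035 0.039 | 0.046 128 -0.034 0.039 | 0.05 131 -0.035 0.039 | 0.054 67 -0.034 0.039 | 0.058 18 -0.006 0.012 |
```

Request:
jog_arm --hand '[0.04,0.04,0.04,0.04,0.04]' --pt "0 0 0.05" --pt "0 0 0.045" --pt "0.038 -0.028 0" --pt "0.038 -0.028 0" --pt "0.038 -0.028 0" --yaw '[0,-0.18,-0.18,-0.18,-0.18]'

```text
time_s: 29.55
position: [0.5374, 0.1908, 0.1787]
tool_rot: [[0.219, 0.976, -0.001], [0.976, -0.219, -0.0], [-0.0, -0.001, -1.0]]
ft_force: [0.2, 1.5, -1.4]
grip_width: 0.0441
gripper_force: 41.8
```

Request:
jog_arm --hand '[0.04,0.04,0.04,0.04,0.04]' --pt "0.039 -0.028 0" --pt "0.039 -0.028 0" --pt "0.0395 -0.0275 0" --pt "0 0 -0.02" --pt "0 0 0" --yaw '[-0.18,-0.18,-0.18,-0.01,0]'

```text
time_s: 30.18
position: [0.6532, 0.108, 0.1568]
tool_rot: [[0.693, 0.721, -0.005], [0.721, -0.693, 0.0], [-0.003, -0.004, -1.0]]
ft_force: [-1.2, -0.1, -1.3]
grip_width: 0.0442
gripper_force: 41.7
```

```bash
python3 - <<'E'
from h import *
im,st=snap('wrist','12'); R=np.array(st['tool_rot']); print(st['position'],'tool x deg',np.degrees(np.arctan2(R[1,0],R[0,0])),st['ft_force'])
p=project('wrist',[.6559,.1075,.008],st); print('exp tray',p)
hsv=cv2.cvtColor(im,cv2.COLOR_RGB2HSV); ys,xs=np.where((hsv[...,1]<45)&(hsv[...,2]>80))
P=np.array([onplane('wrist',(i,j),.008,st)[:2] for i,j in zip(xs,ys)])-[.6559,.1075]
a=np.radians(45.5); e=np.array([np.cos(a),np.sin(a)]); n=np.array([-e[1],e[0]]); s=P@e;t=P@n
for k in np.arange(-.08,.088,.008):
    q=(s>=k)&(s<k+.008)&(abs(t)<.05)
    if q.sum()>10: print(round(k+.004,3),q.sum(),t[q].min().round(3),t[q].max().round(3),end=' | ')
for side in (t[(abs(s)<.06)&(abs(t)<.05)],): print()
# block orientation: pale mask
m=((hsv[...,0]>12)&(hsv[...,0]<22)&(hsv[...,1]>115)&(hsv[...,2]>100)).astype(np.uint8)
b=np.array(st['position'])+R@[0,.0014,-.0315]; print('exp blk top',project('wrist',b,st))
cv2.imwrite('pics/c12.png',im[:,:,::-1])
E
```

```text
[0.65318802 0.10802901 0.15678834] tool x deg 46.1530578427453 [-1.24769305 -0.10591959 -1.25064035]
exp tray (np.float64(284.0936983768451), np.float64(188.39763068186664))
0.036 388 -0.039 0.026 | 0.044 634 -0.039 0.03 | 0.052 662 -0.039 0.03 | 0.06 644 -0.04 0.03 | 0.068 346 -0.039 0.03 | 
exp blk top (np.float64(283.43772969757595), np.float64(289.3809766320185))
```

The near view puts the tray about 5 mm further across the tool, so I'll correct for that and lower.

Request:
jog_arm --hand '[0.04,0.04,0.04,0.04,0.04]' --pt "0.0045 -0.0025 -0.04" --pt "0 0 -0.05" --pt "0 0 -0.035" --pt "0 0 -0.015" --pt "0 0 -0.004" --yaw '[0,0,0,0,0]'

```text
time_s: 30.85
position: [0.6588, 0.1061, 0.0158]
tool_rot: [[0.692, 0.722, 0.001], [0.722, -0.692, -0.0], [0.0, 0.0, -1.0]]
ft_force: [0.2, -0.7, -1.5]
grip_width: 0.0445
gripper_force: 41.8
```

Request:
jog_arm --hand '[0.04,0.04,0.04,0.04,0.04]' --pt "0 0 -0.002" --pt "0 0 -0.002" --pt "0 0 -0.002" --pt "0 0 -0.001" --pt "0 0 0" --yaw '[0,0,0,0,0]'

```text
time_s: 31.48
position: [0.6586, 0.1058, 0.0083]
tool_rot: [[0.693, 0.721, 0.0], [0.721, -0.693, 0.0], [0.0, -0.0, -1.0]]
ft_force: [-0.1, -0.9, -0.7]
grip_width: 0.0445
gripper_force: 41.8
```

Request:
jog_arm --hand '[0.04,0.04,0.04,0.04,0.04]' --pt "0 0 -0.002" --pt "0 0 -0.001" --pt "0 0 -0.001" --pt "0 0 0" --pt "0 0 0" --yaw '[0,0,0,0,0]'

```text
time_s: 32.1
position: [0.6586, 0.1058, 0.0043]
tool_rot: [[0.693, 0.721, 0.0], [0.721, -0.693, 0.0], [0.0, 0.0, -1.0]]
ft_force: [0.1, 0.6, -0.8]
grip_width: 0.0445
gripper_force: 41.8
```

Request:
jog_arm --hand '[0.04,0.04,0.04,0.04,0.04]' --pt "0 0 -0.001" --pt "0 0 0" --pt "0 0 0" --pt "0 0 0" --pt "0 0 0" --yaw '[0,0,0,0,0]'

```text
time_s: 32.72
position: [0.6587, 0.1058, 0.0039]
tool_rot: [[0.693, 0.721, 0.001], [0.721, -0.693, -0.0], [0.0, 0.0, -1.0]]
ft_force: [-1.4, 0.3, 5.6]
grip_width: 0.0444
gripper_force: 42.6
```

Request:
jog_arm --hand '[0.05,0.06,0.065,0.065,0.065]' --pt "0 0 0" --pt "0 0 0" --pt "0 0 0" --pt "0 0 0.01" --pt "0 0 0.04" --yaw '[0,0,0,0,0]'

```text
time_s: 33.35
position: [0.6575, 0.1058, 0.0523]
tool_rot: [[0.693, 0.721, -0.005], [0.721, -0.693, 0.0], [-0.003, -0.003, -1.0]]
ft_force: [0.2, -0.4, 0.0]
grip_width: 0.0652
gripper_force: 0.0
```

Request:
jog_arm --hand '[0.07,0.07,0.07,0.07,0.07]' --pt "0 0 0.06" --pt "0 0 0.06" --pt "-0.02 0.01 0.05" --pt "-0.04 0.025 0.02" --pt "-0.04 0.025 0" --yaw '[0,0,-0.09,-0.09,-0.09]'

```text
time_s: 33.98
position: [0.5579, 0.1664, 0.246]
tool_rot: [[0.862, 0.508, 0.005], [0.508, -0.862, 0.001], [0.004, 0.002, -1.0]]
ft_force: [0.5, 0.3, -0.5]
grip_width: 0.0702
gripper_force: 0.0
```

```bash
python3 - <<'E'
from h import *
im,st=snap('wrist','13'); print(st['position'])
p=project('wrist',[.6587,.105,.035],st); print('exp blk',p)
hsv=cv2.cvtColor(im,cv2.COLOR_RGB2HSV).astype(int); x,y=map(int,p); print(hsv[y-4:y+5:4,x-4:x+5:4].reshape(-1,3).tolist())
m=((hsv[...,0]>10)&(hsv[...,0]<24)&(hsv[...,1]>80)).astype(np.uint8)
# block is surrounded by the grey tray: mask of wood inside
blockrect('wrist',im,st,p,.035,m,70)
g=((hsv[...,1]<45)&(hsv[...,2]>80)).astype(np.uint8)
ys,xs=np.where(g); P=np.array([onplane('wrist',(i,j),.008,st)[:2] for i,j in zip(xs,ys)],np.float32); P=P[np.linalg.norm(P-[.6587,.105],axis=1)<.085]; print(len(P),cv2.minAreaRect(P))
E
```

```text
[0.55794055 0.16635414 0.2459553 ]
exp blk (np.float64(372.1097490013216), np.float64(131.74970088511543))
[[19, 124, 196], [18, 135, 191], [18, 132, 195], [18, 126, 195], [18, 129, 194], [18, 129, 195], [18, 128, 195], [18, 127, 197], [18, 132, 195]]
k 2 ctr [0.6557 0.1068] size [np.float64(0.0489), np.float64(0.1091)] long deg 46.3 mean px [368.5 132.6]
1926 ((0.6562954783439636, 0.10507368296384811), (0.14380407333374023, 0.07018011063337326), 44.95098114013672)
```

The long block is centred in its tray (within 2 mm, 1.3°). Now the short block.

Request:
jog_arm --hand '[0.07,0.07,0.07,0.07,0.07]' --pt "-0.043 0.035 0" --pt "-0.043 0.035 0" --pt "-0.043 0.035 0" --pt "0 0 0" --pt "0 0 0" --yaw '[0,0,0,0,0]'

```text
time_s: 34.65
position: [0.4299, 0.2707, 0.2439]
tool_rot: [[0.86, 0.511, 0.001], [0.511, -0.86, 0.0], [0.001, 0.0, -1.0]]
ft_force: [0.8, 0.3, -0.1]
grip_width: 0.0701
gripper_force: 0.0
```

```bash
python3 - <<'E'
from h import *
im,st=snap('wrist','14'); R=np.array(st['tool_rot']); print(st['position'],'tool y',np.degrees(np.arctan2(R[1,1],R[0,1])))
hsv=cv2.cvtColor(im,cv2.COLOR_RGB2HSV).astype(int)
c=np.array([.428,.278])
for d in(30,120):
    e=np.array([np.cos(np.radians(d)),np.sin(np.radians(d))])
    for t in np.arange(-.06,.065,.005):
        u,v=project('wrist',[*(c+e*t),.051],st); print(round(t,3),hsv[int(v),int(u)].tolist(),end=' ')
    print()
cv2.imwrite('pics/c14.png',cv2.resize(im[80:330,140:420],None,fx=2.4,fy=2.4)[:,:,::-1])
E
```

```text
[0.42992703 0.27070019 0.24385875] tool y -59.280994222775504
-0.06 [17, 114, 94] -0.055 [16, 115, 95] -0.05 [17, 120, 96] -0.045 [17, 119, 94] -0.04 [16, 116, 92] -0.035 [16, 117, 96] -0.03 [17, 115, 95] -0.025 [17, 82, 50] -0.02 [17, 78, 52] -0.015 [17, 75, 61] -0.01 [16, 76, 57] -0.005 [15, 74, 55] -0.0 [17, 77, 60] 0.005 [16, 76, 70] 0.01 [16, 83, 89] 0.015 [16, 86, 107] 0.02 [17, 78, 98] 0.025 [17, 95, 51] 0.03 [16, 96, 117] 0.035 [17, 99, 124] 0.04 [17, 101, 134] 0.045 [16, 93, 113] 0.05 [16, 93, 115] 0.055 [17, 92, 111] 0.06 [17, 92, 111] 
-0.06 [17, 93, 134] -0.055 [16, 95, 137] -0.05 [17, 91, 126] -0.045 [17, 92, 89] -0.04 [18, 80, 108] -0.035 [17, 79, 110] -0.03 [16, 75, 106] -0.025 [17, 76, 67] -0.02 [17, 77, 66] -0.015 [18, 75, 68] -0.01 [16, 78, 69] -0.005 [18, 74, 62] -0.0 [17, 77, 60] 0.005 [16, 75, 58] 0.01 [17, 82, 59] 0.015 [17, 85, 60] 0.02 [17, 81, 57] 0.025 [16, 82, 65] 0.03 [15, 113, 88] 0.035 [17, 120, 96] 0.04 [16, 121, 97] 0.045 [17, 118, 108] 0.05 [17, 116, 101] 0.055 [17, 116, 101] 0.06 [17, 118, 104]
```

```bash
python3 - <<'E'
from h import *
import pickle
im=np.load('pics/wrist14.npy'); st=pickle.load(open('pics/wrist14.pkl','rb')); hsv=cv2.cvtColor(im,cv2.COLOR_RGB2HSV).astype(int)
p=project('wrist',[.428,.278,.051],st); print(p)
for s in (86,88,90):
    blockrect('wrist',im,st,p,.051,((hsv[...,1]<s)&(hsv[...,1]>50)&(hsv[...,2]<125)).astype(np.uint8),90)
E
```

```text
(np.float64(273.9146168344964), np.float64(179.61313179740586))
k 1 ctr [0.4317 0.2713] size [np.float64(0.0497), np.float64(0.071)] long deg 120.7 mean px [281.5 179.2]
k 1 ctr [0.4325 0.2717] size [np.float64(0.0519), np.float64(0.0712)] long deg 121.1 mean px [281.9 178.4]
k 1 ctr [0.4409 0.275 ] size [np.float64(0.0707), np.float64(0.0747)] long deg 117.2 mean px [284.3 175.5]
```

View pics/c14.png

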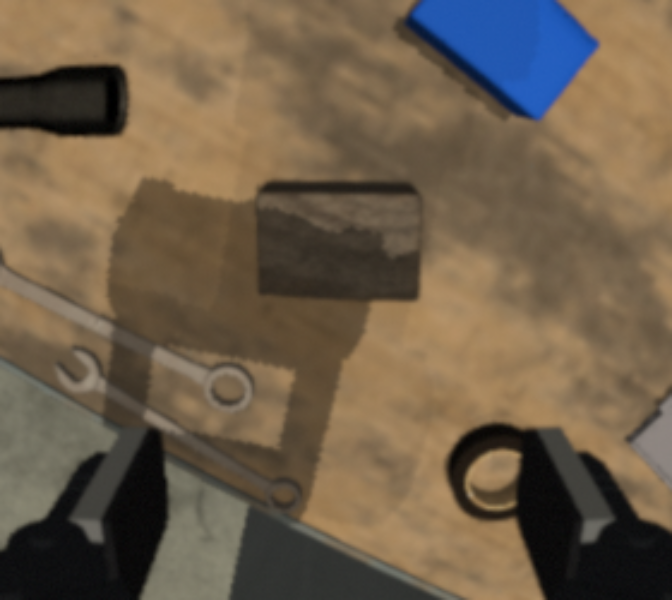

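The crop shows the dark block's top face spanning (258..420, 192..298), long side along the current closing line, so a quarter turn is needed. The blue block (500,50) and the brass ring (490,480) stay clear of the fingers.

```bash
python3 - <<'E'
from h import *
import pickle
st=pickle.load(open('pics/wrist14.pkl','rb')); f=lambda x,y:(140+x/2.4-.3,80+y/2.4-.3)
c=[onplane('wrist',f(*q),.051,st) for q in((258,194),(258,297),(419,298),(420,192))]
print(np.mean(c,0))
for i in range(4): d=c[(i+1)%4]-c[i]; print(np.linalg.norm(d).round(4),np.degrees(np.arctan2(d[1],d[0])).round(1))
# height check of the top face with the scene camera
S=env.get_image('scene'); h=cv2.cvtColor(S,cv2.COLOR_RGB2HSV).astype(int)
p=project('scene',np.mean(c,0)); print(p); x,y=map(int,p); print(h[y-12:y+14:3,x-9:x+10:3,2])
E
```

```text
[0.42945006 0.27018214 0.051     ]
0.0477 -150.7
0.074 -59.7
0.0491 31.5
0.0721 121.4
(np.float64(293.30088791123165), np.float64(248.71386685658996))
[[180 173 181 180 201 215 214]
 [179 179 181 195 217 216 228]
 [176 156 176 173 165 157 238]
 [172 141 168 167 128 122 239]
 [161 111 169 128 129 125 234]
 [169 110 154 119 127 122 210]
 [160 107 143 117 128 127 162]
 [154 129 156 118 128 127 153]
 [205 178  77  88 106 117 156]]
```

Request:
jog_arm --hand '[0.07,0.07,0.07,0.07,0.07]' --pt "0 0 0" --pt "0 0 0" --pt "0 0 0" --pt "0 0 0" --pt "0 0 0" --yaw '[0.175,0.175,0.175,0.175,0.175]'

```text
time_s: 35.38
position: [0.4305, 0.27, 0.2431]
tool_rot: [[0.155, 0.988, -0.0], [0.988, -0.155, -0.0], [-0.0, -0.0, -1.0]]
ft_force: [-0.0, -1.0, 0.2]
grip_width: 0.07
gripper_force: 0.0
```

Request:
jog_arm --hand '[0.07,0.07,0.07,0.07,0.07]' --pt "0 0 0" --pt "0 0 0" --pt "0 0 0" --pt "0 0 0" --pt "0 0 0" --yaw '[0.175,0.175,0.175,0.175,0]'

```text
time_s: 36.0
position: [0.4304, 0.2701, 0.2432]
tool_rot: [[-0.512, 0.859, -0.0], [0.859, 0.512, -0.0], [-0.0, -0.0, -1.0]]
ft_force: [-0.8, 0.1, 1.0]
grip_width: 0.0707
gripper_force: 0.0
```

```bash
python3 - <<'E'
from h import *
im,st=snap('wrist','15'); R=np.array(st['tool_rot']); print(st['position'],'tool y',np.degrees(np.arctan2(R[1,1],R[0,1])))
hsv=cv2.cvtColor(im,cv2.COLOR_RGB2HSV).astype(int)
p=project('wrist',[.4315,.2713,.051],st); print(p)
A=None
for s in (84,86,88):
    A=blockrect('wrist',im,st,p,.051,((hsv[...,1]<s)&(hsv[...,1]>50)&(hsv[...,2]<125)).astype(np.uint8),90)
E
```

```text
[0.43036272 0.27014578 0.24315005] tool y 30.76467474136555
(np.float64(284.9322444967574), np.float64(181.02829604546585))
k 1 ctr [0.428 0.272] size [np.float64(0.0443), np.float64(0.0753)] long deg 121.6 mean px [283.5 179.8]
k 1 ctr [0.4286 0.2728] size [np.float64(0.046), np.float64(0.0751)] long deg 119.9 mean px [283.8 178.8]
k 1 ctr [0.4297 0.2725] size [np.float64(0.0497), np.float64(0.0767)] long deg 121.7 mean px [284.  179.3]
```

Request:
jog_arm --hand '[0.07,0.07,0.07,0.07,0.07]' --pt "-0.002 0.0005 -0.05" --pt "0 0 -0.06" --pt "0 0 -0.06" --pt "0 0 -0.04" --pt "0 0 -0.015" --yaw '[0,0,0,0,0]'

```text
time_s: 36.67
position: [0.4269, 0.2706, 0.016]
tool_rot: [[-0.51, 0.86, -0.004], [0.86, 0.51, -0.001], [0.001, -0.004, -1.0]]
ft_force: [-0.2, 0.4, -0.8]
grip_width: 0.0699
gripper_force: 0.0
```

Request:
jog_arm --hand '[0.07,0.06,0.045,0.045,0.045]' --pt "0 0 -0.01" --pt "0 0 0" --pt "0 0 0" --pt "0 0 0" --pt "0 0 0" --yaw '[0,0,0,0,0]' --grip_force 40

```text
time_s: 37.3
position: [0.4281, 0.2714, 0.0091]
tool_rot: [[-0.514, 0.858, 0.002], [0.858, 0.514, 0.0], [-0.0, 0.002, -1.0]]
ft_force: [-0.6, 0.0, 7.0]
grip_width: 0.0496
gripper_force: 42.7
```

Request:
jog_arm --hand '[0.045,0.045,0.045,0.045,0.045]' --pt "0 0 0" --pt "0 0 0.004" --pt "0 0 0.01" --pt "0 0 0.02" --pt "0 0 0" --yaw '[0,0,0,0,0]'

```text
time_s: 37.92
position: [0.4283, 0.2716, 0.0436]
tool_rot: [[-0.514, 0.858, 0.003], [0.858, 0.514, 0.001], [-0.001, 0.003, -1.0]]
ft_force: [0.7, 0.5, -1.0]
grip_width: 0.0498
gripper_force: 42.0
```

Request:
jog_arm --hand '[0.045,0.045,0.045,0.045,0.045]' --pt "0 0 0.045" --pt "0 -0.02 0.045" --pt "0.001 -0.055 0" --pt "0.001 -0.055 0" --pt "0.001 -0.055 0" --yaw '[0,0,-0.155,-0.155,-0.155]'

```text
time_s: 38.55
position: [0.4302, 0.0848, 0.132]
tool_rot: [[-0.07, 0.998, -0.0], [0.998, 0.07, 0.0], [0.0, -0.0, -1.0]]
ft_force: [0.7, -0.6, -1.5]
grip_width: 0.0491
gripper_force: 42.2
```

Request:
jog_arm --hand '[0.045,0.045,0.045,0.045,0.045]' --pt "0.001 -0.045 0" --pt "0 -0.034 0" --pt "0 0 0" --pt "0 0 0" --pt "0 0 0" --yaw '[-0.155,-0.155,0,0,0]'

```text
time_s: 39.17
position: [0.4314, 0.0081, 0.1322]
tool_rot: [[0.231, 0.973, -0.0], [0.973, -0.231, 0.0], [0.0, -0.0, -1.0]]
ft_force: [-0.4, 0.2, -1.1]
grip_width: 0.0497
gripper_force: 42.3
```

```bash
python3 - <<'E'
from h import *
im,st=snap('wrist','16'); R=np.array(st['tool_rot']); print(st['position'],'tool x',np.degrees(np.arctan2(R[1,0],R[0,0])),st['ft_force'])
hsv=cv2.cvtColor(im,cv2.COLOR_RGB2HSV); ys,xs=np.where((hsv[...,1]<45)&(hsv[...,2]>80))
c0=np.array([.433,.007]); P=np.array([onplane('wrist',(i,j),.008,st)[:2] for i,j in zip(xs,ys)])-c0
a=np.radians(76.5); e=np.array([np.cos(a),np.sin(a)]); n=np.array([-e[1],e[0]]); s=P@e;t=P@n
for k in np.arange(-.064,.068,.004):
    q=(s>=k)&(s<k+.004)&(abs(t)<.055)
    if q.sum()>10: print(round(k+.002,3),q.sum(),t[q].min().round(4),t[q].max().round(4),end=' | ')
E
```

```text
[0.43140939 0.00813479 0.13216179] tool x 76.65346795399535 [-0.43938616  0.21760827 -1.14821862]
0.01 244 -0.0382 0.036 | 0.014 430 -0.0381 0.036 | 0.018 344 -0.0379 0.0359 | 0.022 434 -0.0387 0.0358 | 0.026 406 -0.0385 0.0357 | 0.03 378 -0.0384 0.0364 | 0.034 430 -0.0383 0.0364 | 0.038 377 -0.0381 0.0363 | 0.042 425 -0.038 0.0362 | 0.046 426 -0.0379 0.0362 | 0.05 134 -0.037 0.0097 | 0.054 24 -0.0113 0.0081 |
```

The tray centre is (0.4336,0.0051) at 76.5°, so a 2 mm correction, then lower.

Request:
jog_arm --hand '[0.045,0.045,0.045,0.045,0.045]' --pt "0.001 -0.002 -0.04" --pt "0 0 -0.04" --pt "0 0 -0.025" --pt "0 0 -0.008" --pt "0 0 -0.002" --yaw '[0,0,0,0,0]'

```text
time_s: 39.85
position: [0.4328, 0.0056, 0.0175]
tool_rot: [[0.232, 0.973, 0.0], [0.973, -0.232, -0.0], [0.0, 0.0, -1.0]]
ft_force: [0.3, 0.7, -0.7]
grip_width: 0.0498
gripper_force: 42.4
```

Request:
jog_arm --hand '[0.045,0.045,0.045,0.045,0.045]' --pt "0 0 -0.002" --pt "0 0 -0.001" --pt "0 0 -0.001" --pt "0 0 0" --pt "0 0 0" --yaw '[0,0,0,0,0]'

```text
time_s: 40.48
position: [0.4326, 0.0053, 0.0134]
tool_rot: [[0.233, 0.973, 0.0], [0.973, -0.233, -0.0], [0.0, 0.0, -1.0]]
ft_force: [-0.7, -0.3, -0.8]
grip_width: 0.0494
gripper_force: 42.4
```

Request:
jog_arm --hand '[0.045,0.045,0.045,0.045,0.045]' --pt "0 0 -0.001" --pt "0 0 0" --pt "0 0 0" --pt "0 0 0" --pt "0 0 0" --yaw '[0,0,0,0,0]'

```text
time_s: 41.1
position: [0.4326, 0.0053, 0.0123]
tool_rot: [[0.233, 0.973, 0.0], [0.973, -0.233, -0.0], [-0.0, 0.0, -1.0]]
ft_force: [-0.4, 0.3, -1.2]
grip_width: 0.0495
gripper_force: 42.4
```

Request:
jog_arm --hand '[0.045,0.045,0.045,0.045,0.045]' --pt "0 0 -0.0007" --pt "0 0 0" --pt "0 0 0" --pt "0 0 0" --pt "0 0 0" --yaw '[0,0,0,0,0]'

```text
time_s: 41.72
position: [0.4326, 0.0053, 0.0121]
tool_rot: [[0.233, 0.973, 0.0], [0.973, -0.233, -0.0], [-0.0, 0.001, -1.0]]
ft_force: [-2.4, 0.5, 6.7]
grip_width: 0.0498
gripper_force: 43.3
```

Seated. Releasing, rising, and checking all four.

Request:
jog_arm --hand '[0.055,0.065,0.072,0.072,0.072]' --pt "0 0 0" --pt "0 0 0" --pt "0 0 0" --pt "0 0 0.01" --pt "0 0 0.04" --yaw '[0,0,0,0,0]'

```text
time_s: 42.35
position: [0.4317, 0.0055, 0.0615]
tool_rot: [[0.233, 0.972, -0.004], [0.972, -0.233, 0.001], [0.0, -0.004, -1.0]]
ft_force: [0.1, -0.3, -0.1]
grip_width: 0.0719
gripper_force: 0.0
```

Request:
jog_arm --hand '[0.072,0.072,0.072,0.072,0.072]' --pt "0 0 0.06" --pt "0 0 0.06" --pt "0 0 0.06" --pt "0 -0.02 0.04" --pt "0 0 0" --yaw '[0,0,0,0,0]'

```text
time_s: 42.98
position: [0.4332, -0.0155, 0.2847]
tool_rot: [[0.234, 0.972, 0.006], [0.972, -0.234, -0.002], [-0.001, 0.006, -1.0]]
ft_force: [-0.3, -0.3, -0.6]
grip_width: 0.072
gripper_force: 0.0
```

```bash
python3 - <<'E'
from h import *
im,st=snap('wrist','17'); print(st['position'],st['ft_force'],st['time_s'])
hsv=cv2.cvtColor(im,cv2.COLOR_RGB2HSV).astype(int)
p=project('wrist',[.4336,.0055,.054],st); print(p,hsv[int(p[1]),int(p[0])])
blockrect('wrist',im,st,p,.054,((hsv[...,1]>50)&(hsv[...,2]<140)).astype(np.uint8),70)
ys,xs=np.where((hsv[...,1]<45)&(hsv[...,2]>80)); P=np.array([onplane('wrist',(i,j),.008,st)[:2] for i,j in zip(xs,ys)],np.float32); P=P[np.linalg.norm(P-[.4336,.005],axis=1)<.068]; print(len(P),cv2.minAreaRect(P))
D,_=snap('side','17'); d0=np.load('pics/side0.npy'); h=[cv2.cvtColor(i,cv2.COLOR_RGB2HSV).astype(int) for i in(d0,D)]
for n,f,box in(('jar',lambda q:((q[...,0]<6)|(q[...,0]>174))&(q[...,1]>120),(270,170,305,205)),('tin',lambda q:(q[...,0]>20)&(q[...,0]<32)&(q[...,1]>150),(340,225,380,262))):
    for q in h:
        m=f(q)[box[1]:box[3],box[0]:box[2]]; y,x=np.where(m); print(n,m.sum(),(x.mean()+box[0]).round(1),(y.mean()+box[1]).round(1))
E
```

```text
[ 0.43320529 -0.01552232  0.28468925] [-0.31734078 -0.34642799 -0.55322938] 42.975
(np.float64(276.97585210016933), np.float64(157.15699013133573)) [17 77 60]
k 2 ctr [0.4059 0.0142] size [np.float64(0.1134), np.float64(0.166)] long deg 74.1 mean px [250.  149.3]
1586 ((0.4339101314544678, 0.004686720669269562), (0.10889948159456253, 0.07528480142354965), 76.98098754882812)
jar 101 285.5 185.0
jar 101 285.5 185.0
tin 131 358.6 250.0
tin 131 358.6 250.0
```

```bash
python3 - <<'E'
from h import *
import pickle
im=np.load('pics/wrist17.npy'); st=pickle.load(open('pics/wrist17.pkl','rb')); hsv=cv2.cvtColor(im,cv2.COLOR_RGB2HSV).astype(int); c=np.array([.4336,.0055])
for d in(76.5,166.5):
    e=np.array([np.cos(np.radians(d)),np.sin(np.radians(d))])
    for t in np.arange(-.056,.06,.004):
        u,v=project('wrist',[*(c+e*t),.054],st); print(round(t,3),hsv[int(v),int(u)].tolist()[1:],end=' ')
    print()
E
```

```text
-0.056 [104, 154] -0.052 [97, 139] -0.048 [93, 129] -0.044 [29, 139] -0.04 [27, 132] -0.036 [81, 114] -0.032 [79, 113] -0.028 [77, 99] -0.024 [81, 69] -0.02 [75, 68] -0.016 [72, 67] -0.012 [74, 72] -0.008 [71, 61] -0.004 [72, 64] -0.0 [77, 60] 0.004 [78, 62] 0.008 [78, 92] 0.012 [77, 93] 0.016 [79, 103] 0.02 [77, 112] 0.024 [80, 112] 0.028 [80, 115] 0.032 [85, 108] 0.036 [27, 85] 0.04 [21, 143] 0.044 [21, 147] 0.048 [24, 139] 0.052 [26, 138] 0.056 [97, 124] 
-0.056 [113, 151] -0.052 [105, 134] -0.048 [99, 124] -0.044 [89, 106] -0.04 [91, 115] -0.036 [76, 111] -0.032 [22, 128] -0.028 [26, 99] -0.024 [42, 67] -0.02 [83, 77] -0.016 [81, 69] -0.012 [79, 58] -0.008 [72, 67] -0.004 [79, 68] -0.0 [77, 60] 0.004 [81, 60] 0.008 [78, 62] 0.012 [74, 62] 0.016 [75, 61] 0.02 [77, 56] 0.024 [56, 64] 0.028 [24, 95] 0.032 [55, 83] 0.036 [101, 91] 0.04 [105, 97] 0.044 [99, 90] 0.048 [102, 100] 0.052 [102, 100] 0.056 [103, 106]
```

The short block spans -38..+34 mm by about ±23 mm around the tray centre, so it is centred and aligned. The jar and tin have not moved. Handing in.

```bash
python3 -c "
from rig import env
print(env.close_job())"
```

```text
the job is handed in; nothing more can be done
None
```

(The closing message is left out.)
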